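# Clamp the filter cassette and fold the crank handle away

## Robot

A 6-joint arm with a two-finger parallel gripper is mounted at the origin on the work surface. World frame = base frame: x ahead of the robot, y to its left, z up, the work surface at z = 0. Lengths are in mm, angles in rad, forces in N, time in s.
With the tool pointing down it reaches from about 275 to 1000 mm from the base axis. Payload 8.4 kg.
Tool frame: the origin (TCP) lies between the finger pads; the fingertips stand r.nose_length ahead of it and the grasp point (between the pads) lies 8 mm behind it (r.nose_length is the distance from the TCP to the fingertips, in mm); y points along the fingers, x is the direction in which the jaws open and shut, and the axes are right-handed (so a half turn about y gives the same grasp; the last joint's range is limited). The gripper opens to 85 mm and grips with 20 to 120 N. Pads are 22 mm wide; open, the fingers measure 114 mm over their backs; the gripper's body (76 mm by 85 mm) begins 54 mm behind the grasp point. The pads swing forward as they close: fully open they stand 13 mm farther back than shut.
Start: joints at [1.176, 0.353, 1.633, -0, 1.155, -0.002], TCP at [239.234, 577.404, 242.281] pointing down, gripper open.
Joint ranges: [-2.63, 2.63], [-0.92, 2.1], [0.06, 2.66], [-1.3, 4.44], [0, 2.69], [-3.02, 3.02]. Speed limits (rad/s): [2.22, 2.22, 2.79, 3.14, 3.14, 3.14].

## Interface

Orientations are given as [roll, pitch, yaw] about the fixed x, y, z axes, in that order (R = Rz(yaw) Ry(pitch) Rx(roll)).
In Python, from rig import r, cams, order gives the robot as it stands. The module is installed in compiled form; this text tells all that it offers.
- The arm moves only by the shell command python3 -m crank 'ROWS' [FORCE]. ROWS is JSON, a list of rows, each a list of 7 numbers: the turn, a rotation vector about the tool's x, y, z in degrees, then the shift along the tool's x, y, z in cm, then the opening, from -1 (shut) to 1 (fully open). A call has exactly 10 rows; each row shifts and turns the pose as measured when the row begins, along the tool's axes as they then stand; what a row does not reach is not made up. A row lasts 1/12 s, in which the tool goes at most 41.7 mm and 7.16 degrees, less where a joint would pass 70% of its speed; a pose out of reach is approached as far as the arm can. A call with a gripper value outside its range is refused whole. The fingers move at their own pace and stop on an object; FORCE is the grip in N (left out, the last holds). Time passes only in rows, so rows that do not move let the fingers close, or fill a call up. It gives the time, the measured TCP pose, the force and the opening at its end, in the units of the state.
- r.sense(): the state, without advancing time (a new reading comes with each control period).
- cams.grab_frame(name): name is "scene" or "side" or "wrist"; returns the picture (420x560x3 uint8, blue, green, red); there is no depth.
- cams.camera_info(name): a dict with "intrinsics" (3x3 intrinsics, pixels), "view" (4x4, takes a point from world to camera coordinates); the wrist camera has in their place "hand_eye" (4x4, takes a point from camera to tool coordinates, whose origin is the TCP and whose axes are the tool frame's). Camera axes: x right, y up, looking along -z (the intrinsics and any distortion apply to the point x, -y, -z); pixel columns grow to the right and rows downward; lengths in mm; the calibration is good to about 2 mm. The wrist camera is an equidistant fisheye: a pixel r from the principal point sees the ray r / f radians off the axis. A picture is of the moment at which its call begins: read the wrist's pose just before it. camera_info takes no time and is no camera call.
- order.sign_off(): hands the job in, once; it reports no verdict.
The state is a dict: "clock": time; "qpos": joint angles; "qvel": joint speeds; "joint_efforts": joint torques, N m; "eef_pos": TCP position; "tcp_rot": TCP orientation; "contact_force": force on the tool from outside, world axes, zero at the start; "wrist_torque": the same for the moment, N m; "opening": opening from 0.0 (shut) to 1.0 (fully open).
Only numpy, scipy, OpenCV 4.12 (cv2) and the standard library are available. Lean on these libraries where they do the work, as an engineer would, in place of code of your own. Each camera call takes 0.05 s, during which the arm holds its last target.

## Task

Clamp the filter cassette in its holder for the next run: swing the folded crank handle on the handwheel fully out and crank the wheel clockwise until the end plate has come down and nips the cassette firmly - you feel the pull on the handle rise about 4 N above what free turning takes; at 8 N above it the cassette is crushed. Then fold the handle flat down again, leaving the cassette clamped, and leave the other things on the bench where they are.

Things in the scene. Friction and masses are not known exactly. Their poses are not given: they have to be found in the camera images.
- hub (a point): Point on the handwheel's vertical axis, at the height of the handle's hinge pin (18 mm above the wheel's flat aluminium web, 12 mm above its rim). The handwheel is a disc of 164 mm diameter with a black rim, on top of a stainless clamp about 230 x 150 mm and 150 mm high; hub starts about 197 mm above the bench. The wheel sits on the screw and sinks with it, 6 mm per turn, straight down.
- pivot (a point): Middle of the handle's hinge pin on the wheel, 60 mm from the wheel's axis, at hub height; turns with the wheel. The pin is horizontal and at right angles to the line hub-pivot, between two steel cheeks 33 mm apart over their outsides that reach 8 mm above the pin.
- grip (a point): Middle of the handle's black revolving sleeve (22 mm diameter, 47 mm long, turns freely on its shank), 38 mm from the hinge pin. Folded, the handle lies flat across the wheel from the pivot to the axis, its centre line level with the pin, 18 mm above the web, and its free end 65 mm from the pin; swung out it stands upright on the pivot, free end at the top.
- handle (a joint): Fold angle of the handle: 0 folded flat inwards on the wheel, 1.571 (stop) swung fully out, upright. The hinge is stiff (0.06 N m) and the handle stays where it is left; it swings in the vertical plane through hub and pivot.
- wheel (a joint): Turn of the handwheel in rad, growing clockwise seen from above, which lowers the end plate 6 mm per turn (right-hand screw). It starts at 0 to 2; about 1 to 1.8 turns are needed. The screw is self-locking: let go, the wheel and the clamping force stay. Free slow turning takes 7.5 N at the handle, along its circle (0.45 N m).
- plate_face (a point): Centre of the underside of the end plate, the stainless plate (190 x 80 x 20 mm) that the screw lowers; faces straight down on to the gasket.
- cassette_top (a point): Centre of the upper face of the white plastic filter cassette (160 x 70 x 22 mm) lying in the clamp. The black rubber gasket on it stands 5.5 to 8.5 mm above this face, different from set to set, so where the nip begins has to be felt.
- end_plate: The end plate with screw and handwheel; origin in the centre of the plate's underside, z up. Once it is on the gasket the pull at the handle rises steeply, about 1.5 N for each further 0.1 rad: turn slowly there. Each time the wheel is stopped the reading drops (to about 3 to 4 N after free turning), so compare like with like.
- cassette: The filter cassette in the clamp with its gasket; fixed in the clamp, origin on the bench under the clamp's middle.
- tube_rack: Bystander: clear acrylic rack of test tubes, 130 x 130 mm, 132 mm high, origin in the middle of its underside.
- beaker_mid (a point): Bystander: empty clear plastic beaker, 68 mm diameter, 75 mm high, beside the clamp; this point is half-way up its axis.
- red_lid: Bystander: red plastic beaker lid, 80 mm diameter, 9 mm high, lying beside the clamp; origin in the middle of its underside.
- spare_cassette: Bystander: spare white cassette 160 x 70 x 22 mm lying beside the clamp; origin in the middle of its underside.

How it is judged (in metres and radians):
On the way, in this order (a step that is already met when the one before it is completed fails the run):
1. the handle is swung fully out (value of joint handle above 1.4 rad), for 0.2 s.
2. with the handle out, the end plate is wound down until it nips the cassette firmly (value of joint handle above 1.2 rad and contact force between end_plate and cassette above 140 N), for 0.2 s.
At the end, for the whole second after the job is handed in: The end plate presses on the cassette with more than 140 N (some 2 N more pull than free turning) and never more than 600 N (some 9 N more), the handle is folded flat (within 0.1 rad), the wheel is at rest, and the rack, beaker, lid and spare cassette are within 30 mm of where they were (contact force between end_plate and cassette between 140 and 600 N and value of joint handle below 0.1 rad and velocity of joint wheel between -0.05 and 0.05 rad/s); the robot touches nothing.
It fails at once if the cassette is crushed: clamped with more than 600 N (some 9 N more pull at the handle than free turning) (contact force between end_plate and cassette above 600 N).
It fails at once if a bystander is shifted by more than 30 mm (distance of any of tube_rack, beaker_mid, red_lid, spare_cassette from where it was at the start of the episode above 0.03 m).
It also fails if it takes over 72 s, if anything falls off the work surface, if the arm or the gripper's body presses on something with over 40 N, if the wrist force passes 120 N, or if a joint passes its speed limit or range.

## Working session

There is one attempt and no reset: what is moved stays moved. The work goes in short steps, Python scripts to look and compute and a shell command to move; the robot and the scene stay as the last step left them, time stands still between calls to the robot, and variables do not carry over. Pictures are saved under pics/ and viewed, and the job is handed in when it is done.

```bash
mkdir -p pics; ls
python3 - <<'E'
from rig import r,cams,order
import cv2
print(r.sense(), r.nose_length)
for n in ["scene","side","wrist"]:
    i=cams.camera_info(n); print(n,i)
    cv2.imwrite(f"pics/{n}0.png",cams.grab_frame(n))
E
```

```text
pics
{'clock': 0.0, 'qpos': array([ 1.17560113e+00,  3.53660212e-01,  1.63415308e+00, -1.70105205e-05,
        1.15516995e+00, -2.38851537e-03]), 'qvel': array([ 8.59079448e-05, -5.69201716e-04, -3.53608034e-04, -1.79420481e-05,
        5.51007482e-04,  9.13287964e-05]), 'joint_efforts': array([-6.69184847e-04, -6.05246043e+01, -3.42074561e+01,  1.61104313e-04,
        9.09505121e-03, -4.19553339e-05]), 'eef_pos': array([239.05929055, 576.97273188, 241.54601963]), 'tcp_rot': array([-1.57080856e+00,  1.39061848e-03,  1.17799651e+00]), 'contact_force': array([-0.21859334, -0.17541006, -0.72153763]), 'wrist_torque': array([ 0.03207969,  0.04671827, -0.00274162]), 'opening': 1.0026479503684924} 11.0
scene {'intrinsics': array([[381.82016269,   0.        , 276.70181966],
       [  0.        , 381.82016269, 211.44972846],
       [  0.        ,   0.        ,   1.        ]]), 'view': array([[ 8.35481744e-01,  5.49441450e-01,  9.18410657e-03,
        -5.45442804e+02],
       [-4.48291128e-01,  6.71816000e-01,  5.89659501e-01,
         5.05338621e+01],
       [ 3.17813341e-01, -4.96766902e-01,
[... 485 characters left out ...]
      [-2.03718363e-01, -7.61805695e-01,  6.14939762e-01,
        -1.33684272e+03],
       [ 0.00000000e+00,  0.00000000e+00,  0.00000000e+00,
         1.00000000e+00]])}
wrist {'intrinsics': array([[325.1922621 ,   0.        , 279.70355781],
       [  0.        , 325.1922621 , 206.20421911],
       [  0.        ,   0.        ,   1.        ]]), 'hand_eye': array([[ 9.99998826e-01, -4.36195632e-04, -1.46882575e-03,
        -1.55747735e-01],
       [-1.26100985e-03,  3.10257927e-01, -9.50651581e-01,
        -1.31245872e+02],
       [ 8.70384899e-04,  9.50652317e-01,  3.10257012e-01,
         7.98985136e+01],
       [ 0.00000000e+00,  0.00000000e+00,  0.00000000e+00,
         1.00000000e+00]])}
```

View pics/scene0.png

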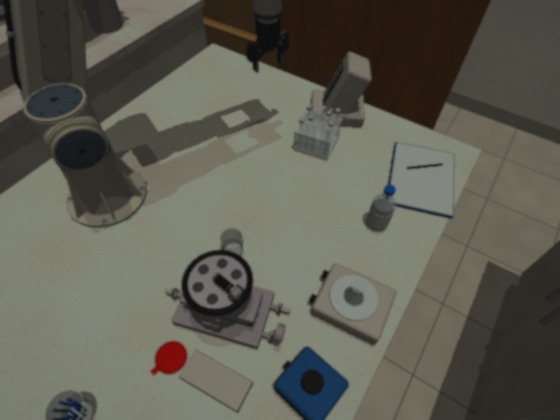

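View pics/side0.png

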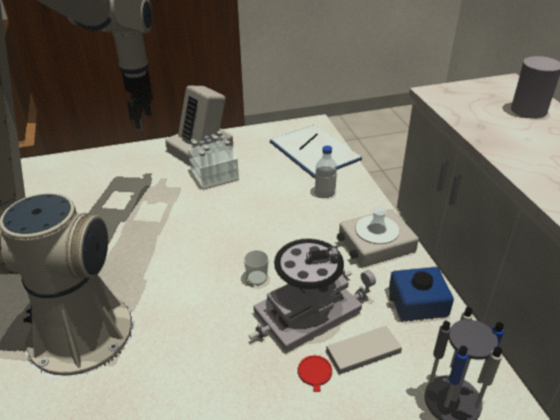

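View pics/wrist0.png

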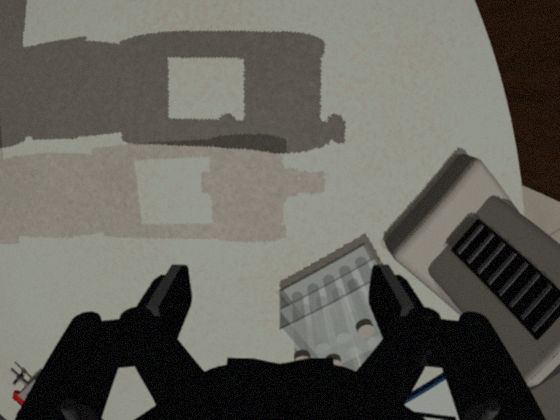

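```bash
cat > h.py <<'E'
import numpy as np, cv2
from rig import r,cams,order
def ray(n,u,v):
    i=cams.camera_info(n);K=i["intrinsics"];V=i["view"]
    d=np.array([(u-K[0,2])/K[0,0],-(v-K[1,2])/K[1,1],-1])
    R=V[:3,:3];o=-R.T@V[:3,3];d=R.T@d
    return o,d/np.linalg.norm(d)
def onplane(n,u,v,z):
    o,d=ray(n,u,v);return o+d*(z-o[2])/d[2]
def tri(ps):
    A=np.zeros((3,3));b=np.zeros(3);rs=[ray(*p) for p in ps]
    for o,d in rs:
        P=np.eye(3)-np.outer(d,d);A+=P;b+=P@o
    x=np.linalg.solve(A,b)
    return x,[np.linalg.norm((np.eye(3)-np.outer(d,d))@(x-o)) for o,d in rs]
def proj(n,p):
    i=cams.camera_info(n);K=i["intrinsics"];V=i["view"]
    c=V[:3,:3]@np.asarray(p,float)+V[:3,3]
    return K[0,2]+K[0,0]*c[0]/-c[2],K[1,2]-K[1,1]*c[1]/-c[2]
E
python3 - <<'E'
import cv2,numpy as np
a=cv2.imread("pics/scene0.png")[235:350,160:300];b=cv2.imread("pics/side0.png")[225:350,240:390]
a=cv2.resize(a,(690,567),interpolation=cv2.INTER_CUBIC)
b=cv2.resize(b,(680,567),interpolation=cv2.INTER_CUBIC)
cv2.imwrite("pics/a1.png",np.clip(a*1.6,0,255));cv2.imwrite("pics/b1.png",np.clip(b*1.5,0,255))
E
```

```text
[ WARN:0@0.094] global loadsave.cpp:1063 imwrite_ Unsupported depth image for selected encoder is fallbacked to CV_8U.
```

View pics/a1.png

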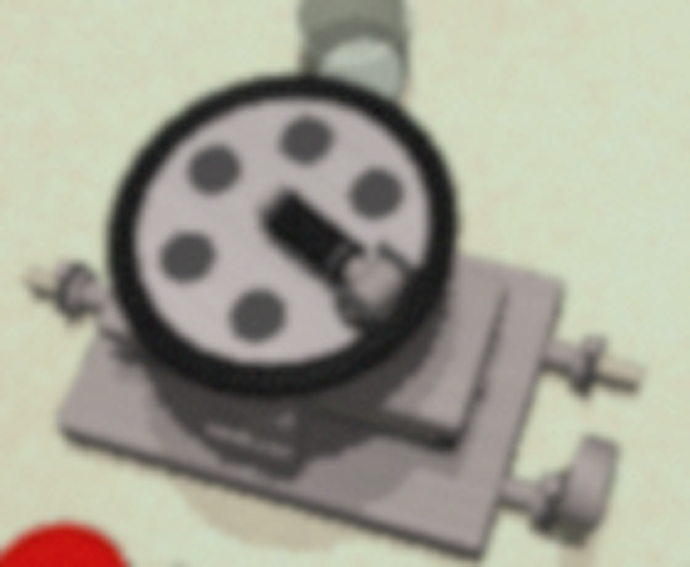

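View pics/b1.png

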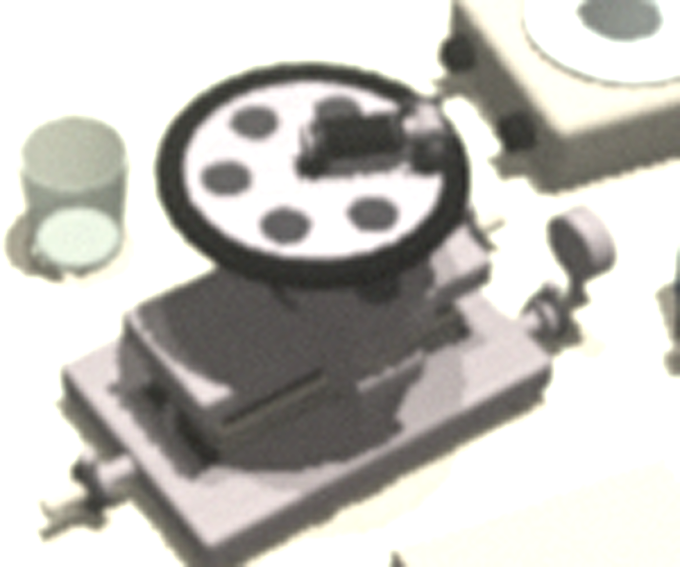

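Run:
```python
from h import *
w=tri([("scene",217.4,282.3),("side",309.3,262.9)]);print(w)
w1=onplane("scene",217.4,282.3,179);w2=onplane("side",309.3,262.9,179);print(w1,w2)
print(tri([("scene",235.3,291.8),("side",333.8,254.8)]))
p=onplane("scene",235.3,291.8,199);q=onplane("side",333.8,254.8,199);print(p,q)
for c,u,v in[("scene",(w1+w2)/2,(p+q)/2)]:
    d=v-u;print(np.linalg.norm(d[:2]),np.degrees(np.arctan2(d[1],d[0])))
print("tip",onplane("scene",160+285*.2029,235+205*.2029,197),onplane("side",240+312*.2206,225+150*.2206,197))
# rough bystanders
print("beaker",onplane("side",256,268,37),onplane("scene",231,240,37)); print("lid",onplane("scene",171,357,9),"spare",onplane("scene",216,380,22))
print("rack",onplane("scene",318,133,66))
```

```text
(array([ 556.33690401, -101.25827629,  179.2760335 ]), [np.float64(0.3004235903888879), np.float64(0.300423590389038)])
[ 555.99263894 -100.93194392  179.        ] [ 556.56842509 -101.31490692  179.        ]
(array([ 612.05228106, -105.08826806,  196.23210766]), [np.float64(3.2511295917981577), np.float64(3.2511295917979184)])
[ 610.54112557 -103.34869458  199.        ] [ 612.28221067 -111.43981078  199.        ]
55.48662399700023 -6.489153193825726
tip [555.20181064 -95.07421201 197.        ] [ 554.20653897 -103.72172633  197.        ]
beaker [463.26381154  61.71827768  37.        ] [449.07024741  69.44215982  37.        ]
lid [ 518.79850282 -266.97256017    9.        ] spare [ 646.6795083  -249.05266736   22.        ]
rack [447.98306998 571.68622919  66.        ]
```

```bash
python3 -m crank '[[0,0,0,-2.7,-1,-3,1],[0,0,0,-2.7,-1,-3,1],[0,0,0,-2.7,-1,-3,1],[0,0,0,-2.7,-1,-3,1],[0,0,0,-2.7,-1,-3,1],[0,0,0,-2.7,-1,-3,1],[0,0,0,-2.7,-1,-3,1],[0,0,0,-2.7,-1,-3,1],[0,0,0,-2.7,-1,-3,1],[0,0,0,-2.7,-1,-3,1]]' 30
```

```text
clock: 0.98
eef_pos: [410.1, 212.2, 338.3]
tcp_rot: [-1.568, 0.006, 1.189]
contact_force: [1.6, -0.2, -0.2]
opening: 1.0
```

```bash
python3 -m crank '[[0,0,0,-2.8,0,-3,1],[0,0,0,-2.8,0,-3,1],[0,0,0,-2.8,0,-3,1],[0,0,0,-2.8,0,-3,1],[0,0,0,-2.8,0,-3,1],[0,0,0,-2.8,0,-3,1],[0,-6,0,-2.8,0,-3,1],[0,-6,0,-2.4,0,-2.6,1],[0,-5,0,-1.6,0,-1.6,1],[0,0,0,0,0,0,1]]'
python3 - <<'E'
from h import *
s=r.sense();print(s["eef_pos"],s["tcp_rot"],s["qpos"])
im=cams.grab_frame("wrist");cv2.imwrite("pics/w1.png",im)
E
```

```text
clock: 1.82
eef_pos: [565.3, -111.8, 341.8]
tcp_rot: [-1.573, 0.005, 1.494]
contact_force: [-0.4, -0.2, 0.1]
opening: 0.997
[ 565.34303874 -111.78428227  341.78412687] [-1.57301812  0.0049839   1.49378088] [-0.19511513  0.19565585  1.62257644 -0.00483806  1.32056959 -1.68771007]
```

View pics/w1.png

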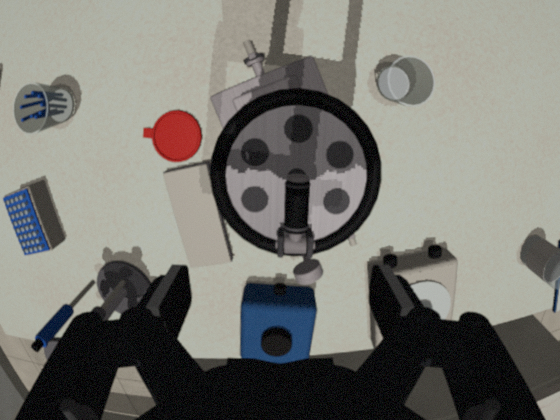

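```bash
cat >> h.py <<'E'
from scipy.spatial.transform import Rotation as Rn
def toolR(s): return Rn.from_euler("xyz",s["tcp_rot"]).as_matrix()
def wray(s,u,v):
    i=cams.camera_info("wrist");K=i["intrinsics"];H=i["hand_eye"]
    x=(u-K[0,2]);y=(v-K[1,2]);rr=np.hypot(x,y);t=rr/K[0,0]
    d=np.array([np.sin(t)*x/rr,-np.sin(t)*y/rr,-np.cos(t)])
    R=toolR(s);return s["eef_pos"]+R@H[:3,3],R@H[:3,:3]@d
def wplane(s,u,v,z):
    o,d=wray(s,u,v);return o+d*(z-o[2])/d[2]
E
python3 - <<'E'
from h import *
s=r.sense()
im=cv2.imread("pics/w1.png")
hsv=im.max(axis=2)
# rim mask
m=((hsv<45)*255).astype(np.uint8);m[:80]=0;m[262:]=0;m[:,:205]=0;m[:,390:]=0
cs,_=cv2.findContours(m,cv2.RETR_EXTERNAL,cv2.CHAIN_APPROX_NONE)
c=max(cs,key=lambda c:cv2.boundingRect(c)[2]*cv2.boundingRect(c)[3]);print(cv2.boundingRect(c))
P=np.array([wplane(s,u,v,185)[:2] for u,v in cv2.convexHull(c)[:,0]])
A=np.c_[2*P,np.ones(len(P))];x=np.linalg.lstsq(A,(P**2).sum(1),rcond=None)[0];print("rim",x[:2],np.sqrt(x[2]+x[:2]@x[:2]))
for n,u,v in[("tip",297,177),("slv0",297,181),("slv1",296,226),("pin",295,240)]: print(n,wplane(s,u,v,197))
a=cv2.resize(im[150:270,220:380],(800,600),interpolation=cv2.INTER_CUBIC);cv2.imwrite("pics/w1c.png",cv2.convertScaleAbs(a,alpha=1.8))
E
```

```text
(209, 88, 171, 165)
rim [551.23983823 -94.87833529] 78.89142257870245
tip [549.17379055 -94.39787598 197.        ]
slv0 [552.75186887 -94.63752224 197.        ]
slv1 [594.74919044 -98.25625712 197.        ]
pin [ 608.64513515 -100.05537848  197.        ]
```

View pics/w1c.png

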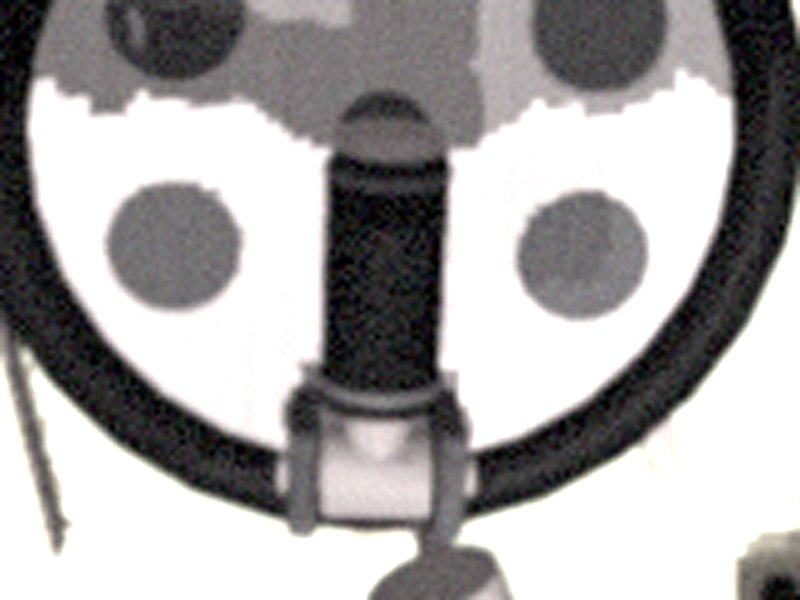

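Run:
```python
from h import *
s=r.sense();print(s["eef_pos"],s["tcp_rot"],s["contact_force"])
cv2.imwrite("pics/s2.png",cams.grab_frame("scene"));im=cams.grab_frame("wrist");cv2.imwrite("pics/w2.png",im)
for th in (45,60,75):
    m=((im.max(axis=2)<th)*255).astype(np.uint8)
    # rays outward from centre to find outer rim edge
    P=[]
    for a in np.radians(np.arange(150,390,5)):
        for rr in np.arange(95,60,-.25):
            u=296+rr*np.cos(a);v=171+rr*np.sin(a)
            if m[int(round(v)),int(round(u))]: P.append(wplane(s,u,v,185)[:2]);break
    P=np.array(P);A=np.c_[2*P,np.ones(len(P))];x=np.linalg.lstsq(A,(P**2).sum(1),rcond=None)[0];print(th,x[:2],np.sqrt(x[2]+x[:2]@x[:2]))
print(proj("scene",s["eef_pos"]),proj("side",s["eef_pos"]))
a=cv2.imread("pics/s2.png")[200:340,140:300];cv2.imwrite("pics/s2c.png",cv2.resize(a,(686,600),interpolation=cv2.INTER_CUBIC))
```

```text
[ 564.3155028  -110.44267249  341.57440547] [-1.57186961  0.00425284  1.48931984] [-1.18490899 -0.36114576 -0.19589721]
45 [553.13706895 -97.77748494] 78.62389352153171
60 [552.0729283  -97.69420007] 78.72159625841319
75 [551.09137291 -97.89868157] 78.8757797921902
(np.float64(207.8048873685708), np.float64(250.86052171036675)) (np.float64(315.81297827634495), np.float64(209.4334658944307))
```

View pics/s2c.png

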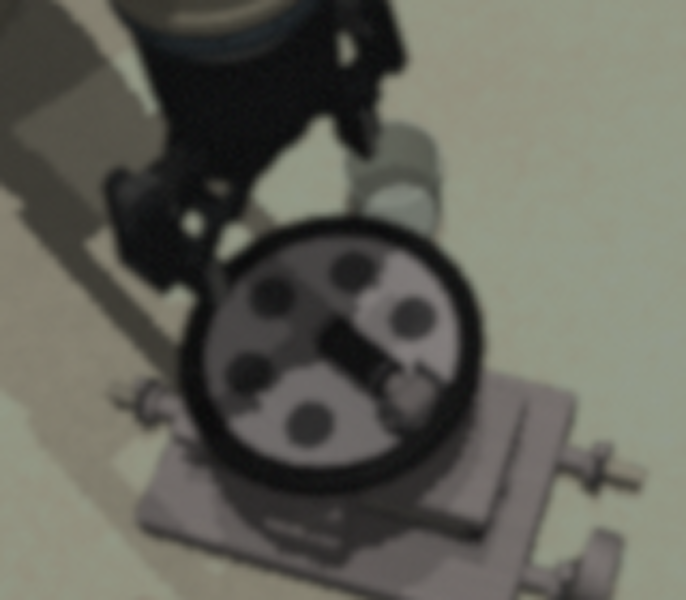

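```bash
python3 -m crank '[[0,0,0,0.3,2.3,-0.3,0.1],[0,0,0,0.3,2.3,-0.3,0.1],[0,0,0,0.3,2.3,-0.3,0.1],[0,0,0,0.2,1.5,-0.2,0.1],[0,0,0,0,1,0,0.1],[0,0,0,0,0,0,0.1],[0,0,0,0,0,0,0.1],[0,0,0,0,0,0,0.1],[0,0,0,0,0,0,0.1],[0,0,0,0,0,0,0.1]]'
python3 - <<'E'
from h import *
s=r.sense();print(s["eef_pos"],s["tcp_rot"],s["contact_force"])
im=cams.grab_frame("wrist");cv2.imwrite("pics/w3.png",im)
a=cv2.resize(im,(800,600),interpolation=cv2.INTER_CUBIC);cv2.imwrite("pics/w3c.png",cv2.convertScaleAbs(a,alpha=1.6))
E
```

```text
clock: 2.8
eef_pos: [572.8, -87.7, 249.9]
tcp_rot: [-1.577, 0.002, 1.488]
contact_force: [0.2, 1.0, -0.2]
opening: 0.552
[572.76920784 -87.73055053 249.8787268 ] [-1.57664442  0.00158045  1.48781934] [ 0.15901927  1.03781837 -0.20384737]
```

View pics/w3c.png

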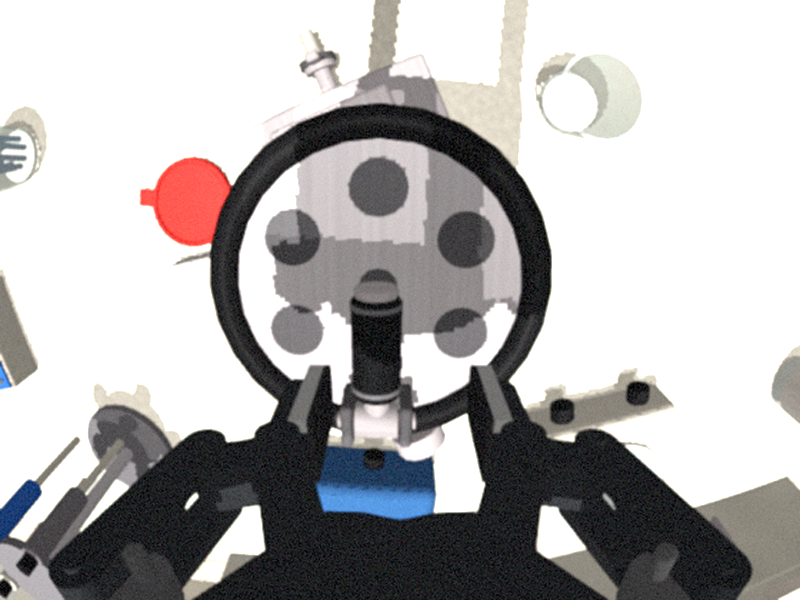

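Run:
```python
from h import *
s=r.sense();print(s["eef_pos"],s["tcp_rot"])
R=toolR(s)
for n,u,v,z in[("tip",378,284,197),("slv0",377,300,197),("slv1",377,396,197),("cheekmid",376,415,203)]:
    p=wplane(s,u*.7,v*.7,z);print(n,p,"tool",R.T@(p-s["eef_pos"]))
im=cv2.imread("pics/w3.png");m=im.max(axis=2)<50
P=[]
for a in np.radians(np.r_[150:391:5]):
    for rr in np.arange(135,100,-.25):
        u=267+rr*np.cos(a);v=185+rr*np.sin(a)
        if m[int(round(v)),int(round(u))]: P.append(wplane(s,u,v,183)[:2]);break
P=np.array(P);A=np.c_[2*P,np.ones(len(P))];x=np.linalg.lstsq(A,(P**2).sum(1),rcond=None)[0];print(x[:2],np.sqrt(x[2]+x[:2]@x[:2]))
```

```text
[572.9514292  -87.81083631 250.05894222] [-1.57713376  0.00161731  1.48774422]
tip [548.28294377 -94.59819978 197.        ] tool [-8.72455952 52.91982957 24.35626255]
slv0 [555.2325848  -95.69423052 197.        ] tool [-9.24029271 52.96513063 17.33979899]
slv1 [ 601.59614422 -100.39823904  197.        ] tool [-10.08191997  53.26177587 -29.25323701]
cheekmid [ 608.10425511 -101.27651623  203.        ] tool [-10.42698213  47.30401057 -35.84966353]
[553.02991093 -95.81393493] 78.92404480287321
```

```bash
python3 -m crank '[[0,0,0,-0.3,0,0,0.1],[0,0,0,-0.3,0,0,0.1],[0,0,0,-0.3,0.5,0,0.1],[0,0,0,0,0.7,0,0.1],[0,0,0,0,0.7,0,0.1],[0,0,0,0,0.7,0,0.1],[0,0,0,0,0.5,0,0.1],[0,0,0,0,0.2,0,0.1],[0,0,0,0,0,0,0.1],[0,0,0,0,0,0,0.1]]'
python3 - <<'E'
from h import *
s=r.sense();print(s["eef_pos"],s["tcp_rot"],s["contact_force"])
im=cams.grab_frame("wrist");a=cv2.resize(im,(800,600),interpolation=cv2.INTER_CUBIC);cv2.imwrite("pics/w4c.png",cv2.convertScaleAbs(a,alpha=1.6))
E
```

```text
clock: 3.68
eef_pos: [572.3, -98.8, 213.7]
tcp_rot: [-1.577, 0.002, 1.486]
contact_force: [-0.0, -0.2, 0.0]
opening: 0.55
[572.31061065 -98.82665303 213.69515036] [-1.5774653   0.00173537  1.48607244] [-0.04844998 -0.1947893   0.03869868]
```

View pics/w4c.png

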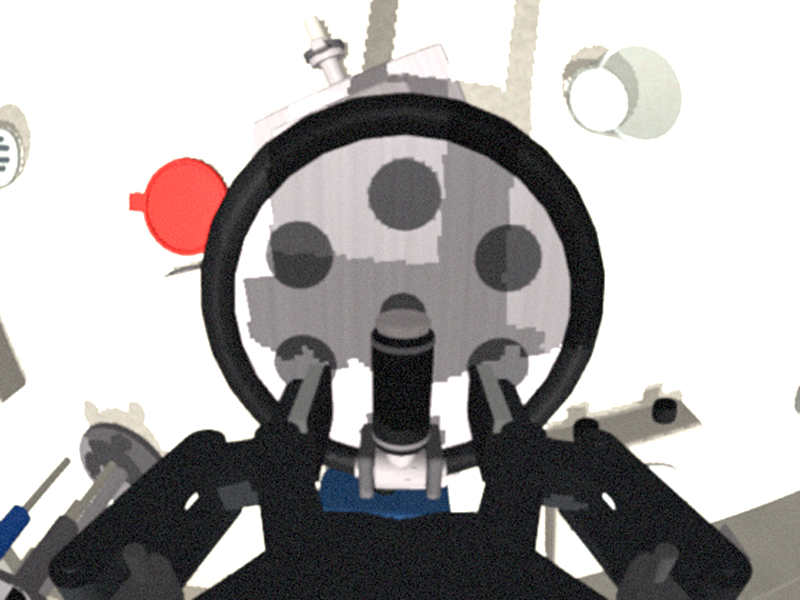

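```bash
python3 -m crank '[[0,0,0,0,0.5,0,0.1],[0,0,0,0,0.5,0,0.1],[0,0,0,0,0.4,0,0.1],[0,0,0,0,0.2,0,0.1],[0,0,0,0,0,0,0.1],[0,0,0,0,0,0,-0.6],[0,0,0,0,0,0,-0.6],[0,0,0,0,0,0,-0.6],[0,0,0,0,0,0,-0.6],[0,0,0,0,0,0,-0.6]]' 20
```

```text
clock: 4.57
eef_pos: [572.9, -98.4, 196.9]
tcp_rot: [-1.579, 0.001, 1.486]
contact_force: [-0.1, -0.0, -1.7]
opening: 0.245
```

```bash
python3 -m crank '[[0,0,0,0,-0.4,0,-0.6],[0,0,0,0,-0.4,-0.1,-0.6],[0,0,0,0,-0.7,-0.2,-0.6],[0,0,0,0,-0.7,-0.3,-0.6],[0,0,0,0,-0.6,-0.4,-0.6],[0,0,0,0,-0.5,-0.5,-0.6],[0,0,0,0,0,0,-0.6],[0,0,0,0,0,0,-0.6],[0,0,0,0,0,0,-0.6],[0,0,0,0,0,0,-0.6]]' 20
python3 - <<'E'
from h import *
s=r.sense();print(s["eef_pos"],s["tcp_rot"],s["contact_force"],s["wrist_torque"])
im=cams.grab_frame("side")[200:320,240:400];a=cv2.resize(im,(800,600),interpolation=cv2.INTER_CUBIC);cv2.imwrite("pics/d5.png",cv2.convertScaleAbs(a,alpha=1.6))
im=cams.grab_frame("wrist");a=cv2.resize(im,(800,600),interpolation=cv2.INTER_CUBIC);cv2.imwrite("pics/w5c.png",cv2.convertScaleAbs(a,alpha=1.6))
E
```

```text
clock: 5.4
eef_pos: [587.3, -99.7, 231.3]
tcp_rot: [-1.573, 0.001, 1.486]
contact_force: [0.9, -0.6, -4.9]
opening: 0.245
[587.32935744 -99.66945275 231.25647318] [-1.57337905e+00  1.33863968e-03  1.48617937e+00] [ 0.854862   -0.58971099 -4.91939487] [ 0.00554039  0.10118094 -0.03713339]
```

View pics/w5c.png

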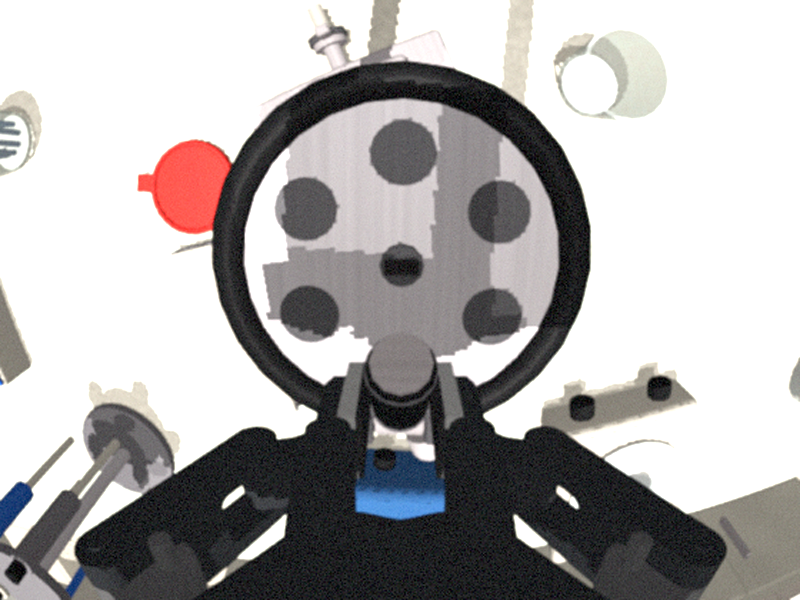

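View pics/d5.png

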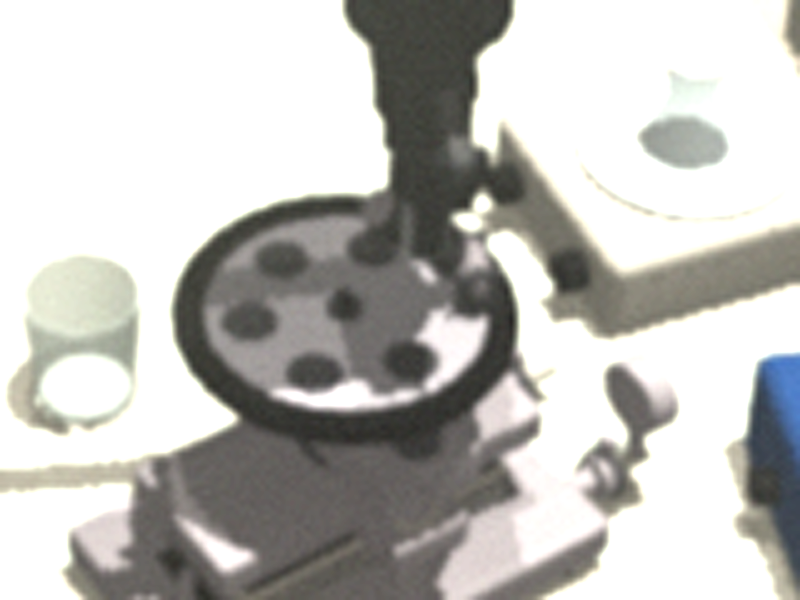

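```bash
python3 -m crank '[[0,0,0,0,-0.3,-0.5,-0.6],[0,0,0,0,-0.2,-0.6,-0.6],[0,0,0,0,-0.2,-0.6,-0.6],[0,0,0,0,-0.1,-0.6,-0.6],[0,0,0,0,0,-0.5,-0.6],[0,0,0,0,0,-0.2,-0.6],[0,0,0,0,0,0,-0.6],[0,0,0,0,0,0,-0.6],[0,0,0,0,0,0,-0.6],[0,0,0,0,0,0,-0.6]]' 20
python3 - <<'E'
from h import *
s=r.sense();print(s["eef_pos"],s["tcp_rot"],s["contact_force"],s["wrist_torque"],s["qpos"])
im=cams.grab_frame("side")[200:320,240:400];a=cv2.resize(im,(800,600),interpolation=cv2.INTER_CUBIC);cv2.imwrite("pics/d6.png",cv2.convertScaleAbs(a,alpha=1.6))
im=cams.grab_frame("wrist");a=cv2.resize(im,(800,600),interpolation=cv2.INTER_CUBIC);cv2.imwrite("pics/w6c.png",cv2.convertScaleAbs(a,alpha=1.6))
E
```

```text
clock: 6.33
eef_pos: [613.8, -102.2, 241.0]
tcp_rot: [-1.56, 0.001, 1.486]
contact_force: [-2.2, 1.2, -3.7]
opening: 0.243
[ 613.840457   -102.15243879  240.95287985] [-1.55977074e+00  1.49449011e-03  1.48643859e+00] [-2.18335452  1.24490775 -3.69242737] [ 0.02094958  0.47772445 -0.0387324 ] [-0.16604114  0.35558903  1.6327681  -0.00260117  1.16410366 -1.65142955]
```

View pics/w6c.png

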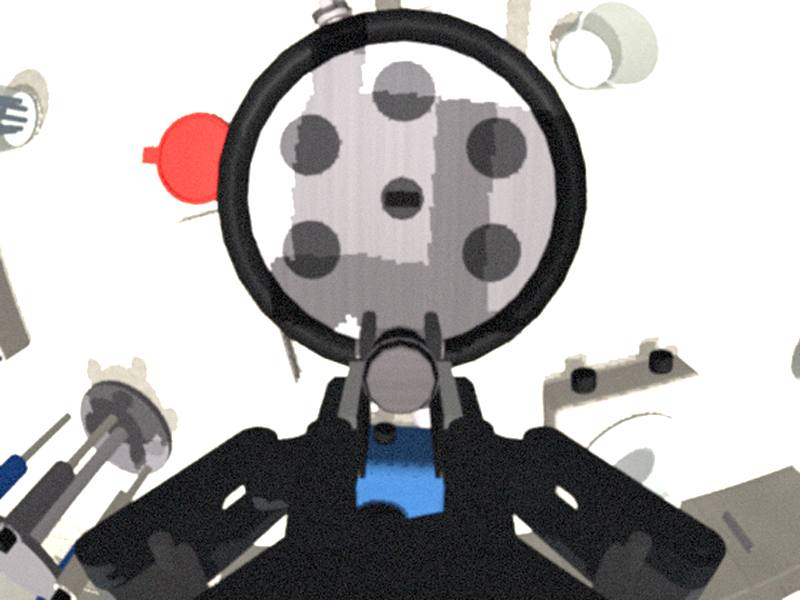

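View pics/d6.png

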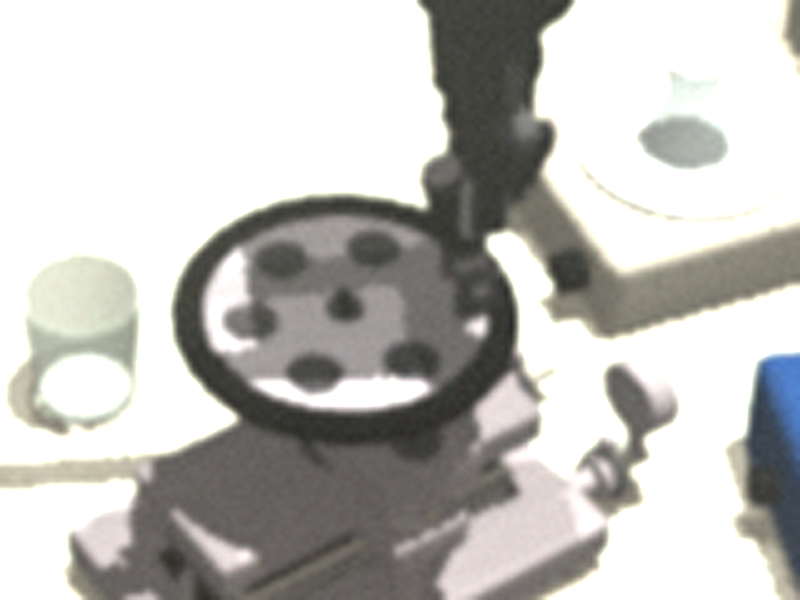

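Run:
```python
from h import *
s=r.sense();R=toolR(s)
h=wplane(s,402*.7,198*.7,179);print("hub",h)
for z in (255,260,262):
  t=wplane(s,400.5*.7,379*.7,z);print(z,t,t-h,np.hypot(*(t-h)[:2]))
print("side/scene hub", onplane("side",240+347*.2,200+305*.2,179))
```

```text
hub [554.54757999 -96.04330602 179.        ]
255 [ 597.92066647 -100.39625207  255.        ] [43.37308648 -4.35294604 76.        ] 43.590971198631564
260 [ 595.28397765 -100.18513002  260.        ] [40.73639767 -4.141824   81.        ] 40.94641377418599
262 [ 594.22930213 -100.1006812   262.        ] [39.68172214 -4.05737518 83.        ] 39.88861197844963
side/scene hub [558.79945205 -95.27238823 179.        ]
```

```bash
python3 -m crank '[[0,0,0,0,0,0,-0.2],[0,0,0,0,0,0,-0.2],[0,0,0,0,0,0.6,-0.2],[0,0,0,0,0,0.6,-0.2],[0,0,0,0,0.2,0.1,-0.2],[0,0,0,0,0,0,-0.2],[0,0,0,0,0,0,-0.6],[0,0,0,0,0,0,-0.6],[0,0,0,0,0,0,-0.6],[0,0,0,0,0,0,-0.6]]' 40
python3 - <<'E'
from h import *
s=r.sense();print(s["eef_pos"],s["tcp_rot"],s["contact_force"],s["wrist_torque"],s["opening"])
im=cams.grab_frame("wrist");a=cv2.resize(im,(800,600),interpolation=cv2.INTER_CUBIC);cv2.imwrite("pics/w7c.png",cv2.convertScaleAbs(a,alpha=1.6))
E
```

```text
clock: 7.27
eef_pos: [603.1, -101.3, 242.6]
tcp_rot: [-1.571, 0.002, 1.486]
contact_force: [-0.2, 0.2, 0.2]
opening: 0.242
[ 603.11702701 -101.27266224  242.55613581] [-1.57084517  0.0018949   1.48648059] [-0.24018948  0.23422262  0.16919435] [-0.02934963  0.08773907 -0.06500513] 0.24236762483799953
```

View pics/w7c.png

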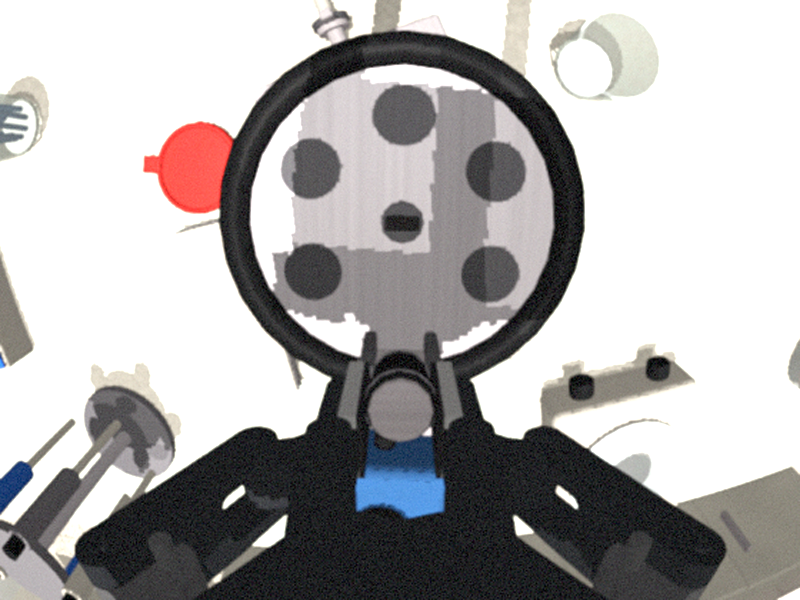

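Better centred. Now push outward to the stop.

```bash
python3 -m crank '[[0,0,0,0,0,-0.4,-0.6],[0,0,0,0,0,-0.4,-0.6],[0,0,0,0,0,-0.4,-0.6],[0,0,0,0,0,-0.3,-0.6],[0,0,0,0,0,-0.2,-0.6],[0,0,0,0,0,0,-0.6],[0,0,0,0,0,0,-0.6],[0,0,0,0,0,0,-0.6],[0,0,0,0,0,0,-0.6],[0,0,0,0,0,0,-0.6]]' 40
python3 - <<'E'
from h import *
s=r.sense();print(s["eef_pos"],s["tcp_rot"],s["contact_force"],s["wrist_torque"],s["opening"])
im=cams.grab_frame("wrist");a=cv2.resize(im,(800,600),interpolation=cv2.INTER_CUBIC);cv2.imwrite("pics/w8c.png",cv2.convertScaleAbs(a,alpha=1.6))
im=cams.grab_frame("side")[200:320,240:400];a=cv2.resize(im,(800,600),interpolation=cv2.INTER_CUBIC);cv2.imwrite("pics/d8.png",cv2.convertScaleAbs(a,alpha=1.6))
E
```

```text
clock: 8.15
eef_pos: [610.1, -101.8, 242.9]
tcp_rot: [-1.544, 0.001, 1.487]
contact_force: [-2.6, 0.5, 2.0]
opening: 0.244
[ 610.07175391 -101.822599    242.93219195] [-1.54355279e+00  1.26105948e-03  1.48656406e+00] [-2.62929748  0.46107646  1.99228672] [0.08523678 0.43232046 0.03641151] 0.24380839312658117
```

View pics/w8c.png

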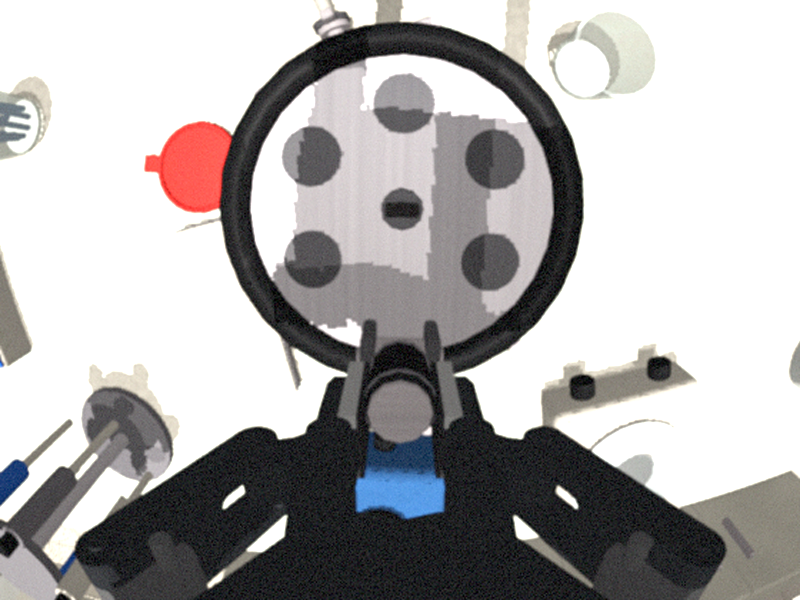

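View pics/d8.png

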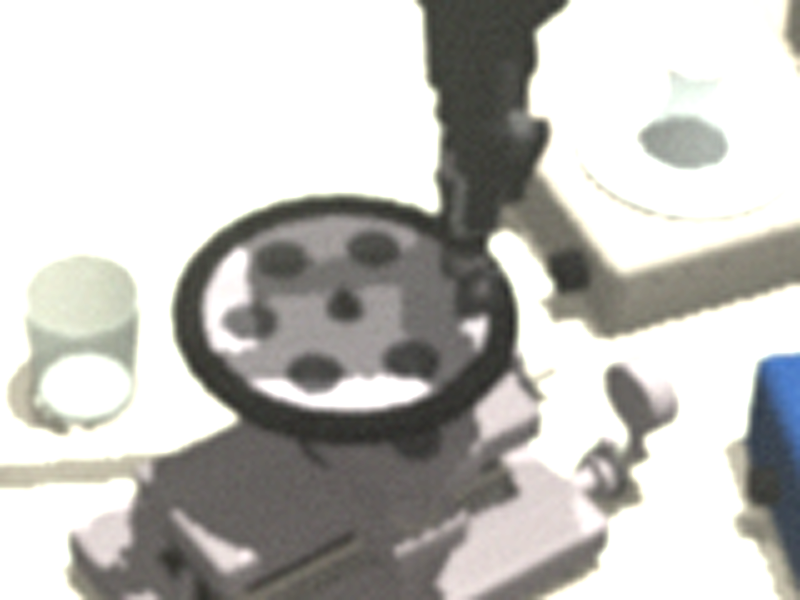

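Run:
```python
from h import *
s=r.sense();print(s["eef_pos"],s["tcp_rot"],s["contact_force"])
h=wplane(s,402*.7,209*.7,179);print("hub",h)
for z in (255,260,262):
  t=wplane(s,400.5*.7,411*.7,z);print(z,t,np.hypot(*(t-h)[:2]))
for n in("side",):
  # pivot/tip in side frame: where would upright tip be
  H=np.array([555,-97,197.]);P=H+60*np.array([.9955,-.095,0])
  for q in (H-[0,0,18],P,P+[0,0,65]): 
    u,v=proj("side",q);print((u-240)*5,(v-200)*5)
```

```text
[ 610.05814501 -101.82393326  242.94522943] [-1.54358362e+00  1.24396716e-03  1.48653829e+00] [-2.14037932  1.41704359  2.13877902]
hub [554.70812788 -95.99625086 179.        ]
255 [ 606.37812056 -101.06335228  255.        ] 51.91785493638363
260 [ 603.39561934 -100.82522926  260.        ] 48.92638201802609
262 [ 602.20261885 -100.72998005  262.        ] 47.72981107104248
340.40991124617875 309.0238311238983
467.2226014183707 263.931319065088
474.4237607009367 157.05455294540613
```

```bash
python3 -m crank '[[-1,0,0,0,0,-0.7,-0.6],[-1,0,0,0,0,-0.7,-0.6],[-1,0,0,0,0,-0.7,-0.6],[-1,0,0,0,0,-0.7,-0.6],[-1,0,0,0,0,-0.7,-0.6],[0,0,0,0,0,-0.5,-0.6],[0,0,0,0,0,-0.3,-0.6],[0,0,0,0,0,0,-0.6],[0,0,0,0,0,0,-0.6],[0,0,0,0,0,0,-0.6]]' 40
python3 - <<'E'
from h import *
s=r.sense();print(s["eef_pos"],s["tcp_rot"],s["contact_force"],s["wrist_torque"],s["opening"])
im=cams.grab_frame("wrist");a=cv2.resize(im,(800,600),interpolation=cv2.INTER_CUBIC);cv2.imwrite("pics/w9c.png",cv2.convertScaleAbs(a,alpha=1.6))
E
```

```text
clock: 9.08
eef_pos: [622.7, -103.0, 241.3]
tcp_rot: [-1.565, -0.0, 1.486]
contact_force: [-2.3, -0.1, 1.9]
opening: 0.244
[ 622.65133133 -103.00313003  241.32461964] [-1.56545921e+00 -1.15626120e-04  1.48633241e+00] [-2.32541658 -0.06972457  1.86422766] [0.12078599 0.17635724 0.02278313] 0.2440362322903043
```

View pics/w9c.png

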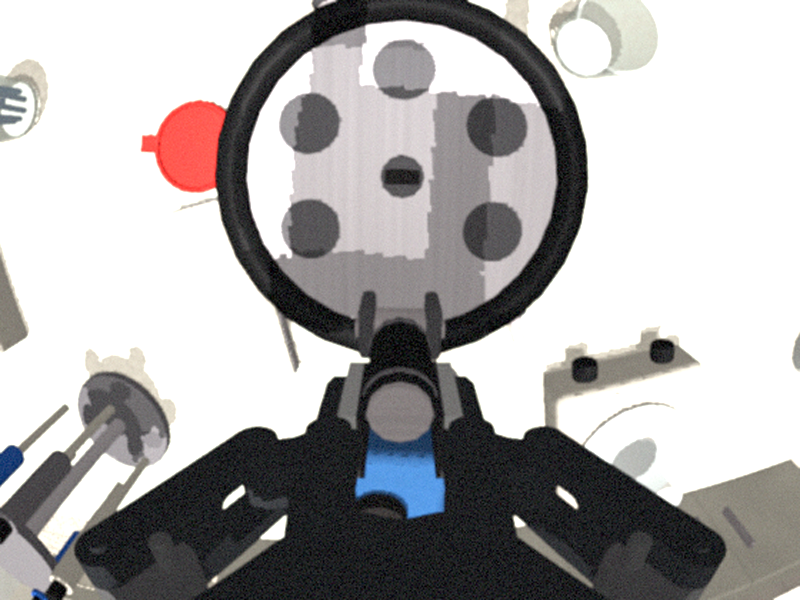

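Run:
```python
from h import *
s=r.sense();print(s["eef_pos"],s["tcp_rot"],s["contact_force"])
h=wplane(s,402*.7,177*.7,179);print("hub",h)
for z in (255,260,262):
  t=wplane(s,400.5*.7,410*.7,z);print(z,t,np.hypot(*(t-h)[:2]))
print("cheek", wplane(s,402*.7,325*.7,205))
```

```text
[ 622.65804654 -102.99760794  241.3134125 ] [-1.56534877e+00 -8.31539101e-05  1.48636109e+00] [-2.77747649  0.10016729  2.16813794]
hub [554.91523035 -96.06520092 179.        ]
255 [ 617.28598219 -102.1170005   255.        ] 62.66366541497564
260 [ 614.16864128 -101.87385333  260.        ] 59.537443263128964
262 [ 612.92170492 -101.77659446  262.        ] 58.28697203201306
cheek [ 609.8846631  -100.76388382  205.        ]
```

```bash
python3 -m crank '[[0,0,0,0,0,0,-0.2],[0,0,0,0,0,0,-0.2],[0,0,0,0,0.3,0.3,-0.2],[0,0,0,0,0.4,0.3,-0.2],[0,0,0,0,0.2,0.1,-0.2],[0,0,0,0,0,0,-0.2],[0,0,0,0,0,0,-0.6],[0,0,0,0,0,0,-0.6],[0,0,0,0,0,0,-0.6],[0,0,0,0,0,0,-0.6]]' 40
python3 - <<'E'
from h import *
s=r.sense();print(s["eef_pos"],s["tcp_rot"],s["contact_force"],s["wrist_torque"],s["opening"])
im=cams.grab_frame("wrist");a=cv2.resize(im,(800,600),interpolation=cv2.INTER_CUBIC);cv2.imwrite("pics/w10c.png",cv2.convertScaleAbs(a,alpha=1.6))
im=cams.grab_frame("side")[200:320,240:400];a=cv2.resize(im,(800,600),interpolation=cv2.INTER_CUBIC);cv2.imwrite("pics/d10.png",cv2.convertScaleAbs(a,alpha=1.6))
E
```

```text
clock: 9.97
eef_pos: [616.5, -102.5, 230.7]
tcp_rot: [-1.568, 0.0, 1.487]
contact_force: [-1.2, 0.4, -0.1]
opening: 0.246
[ 616.54868684 -102.54240227  230.71368925] [-1.56815430e+00  2.27286115e-04  1.48661817e+00] [-1.2287414   0.35267511 -0.14470823] [0.03685621 0.05165828 0.00360812] 0.2460542308382765
```

View pics/w10c.png

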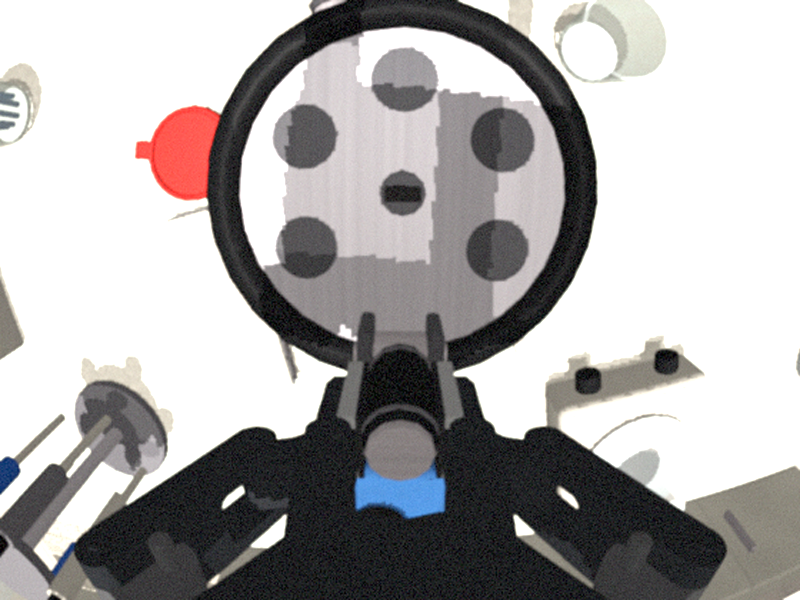

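View pics/d10.png

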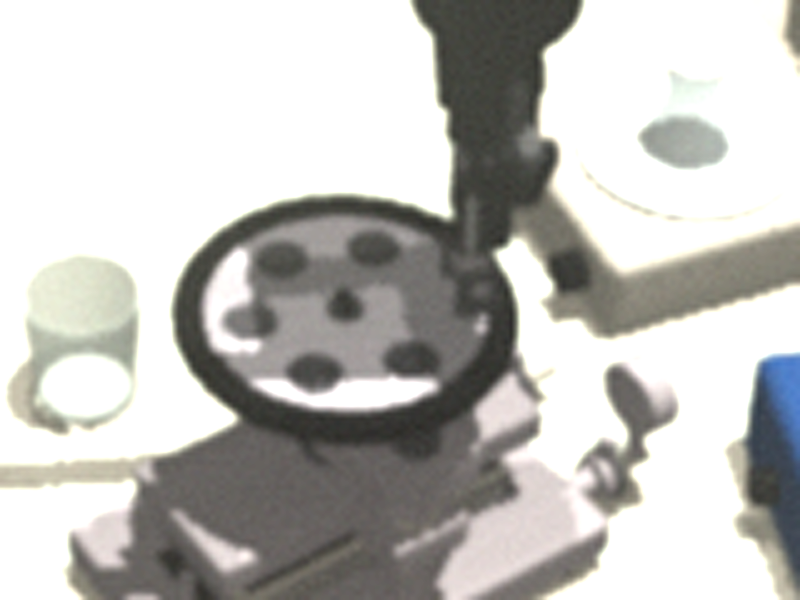

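```bash
cat > plan.py <<'E'
from h import *
import sys
H=np.array([554.9,-96.1])
def state():
    s=r.sense();d=s["eef_pos"][:2]-H;a=np.arctan2(d[1],d[0])
    f=s["contact_force"][:2];t=np.array([np.sin(a),-np.cos(a)])
    print("t %.2f r %.1f az %.1f z %.1f roll %.3f pit %.3f yaw %.3f  Ft %.2f Fr %.2f Fz %.1f op %.3f"%(s["clock"],np.hypot(*d),np.degrees(a),s["eef_pos"][2],*s["tcp_rot"],-f@t,f@d/np.hypot(*d),s["contact_force"][2],s["opening"]))
    return s,a,np.hypot(*d)
def plan(L,eff,n=10,r0=61.5):
    s,a,rr=state();R=toolR(s);rows=[]
    for k in range(n):
        da=L*eff/60;am=a-L/60/2
        d=L*np.array([np.sin(am),-np.cos(am)]);
        if k<3: d+=(r0-rr)/3*np.array([np.cos(a),np.sin(a)])
        v=R.T@np.r_[d,-L*eff/62.8*1.0]
        rows.append([0,0,0]+[round(float(x)/10,2) for x in v]);a-=da
    print(rows)
if __name__=="__main__": plan(float(sys.argv[1]),float(sys.argv[2]))
E
python3 plan.py 8 .7
```

```text
t 10.07 r 62.0 az -6.0 z 230.7 roll -1.568 pit 0.000 yaw 1.487  Ft 0.82 Fr 0.22 Fz -0.1 op 0.248
[[0, 0, 0, -0.8, 0.01, 0.09], [0, 0, 0, -0.79, 0.01, 0.16], [0, 0, 0, -0.77, 0.01, 0.23], [0, 0, 0, -0.75, 0.01, 0.29], [0, 0, 0, -0.72, 0.01, 0.36], [0, 0, 0, -0.68, 0.01, 0.42], [0, 0, 0, -0.64, 0.01, 0.48], [0, 0, 0, -0.59, 0.01, 0.54], [0, 0, 0, -0.54, 0.01, 0.59], [0, 0, 0, -0.48, 0.01, 0.64]]
```

```bash
python3 -m crank '[[0,0,0,-0.8,0,0.05,-0.6],[0,0,0,-0.8,0,0.1,-0.6],[0,0,0,-0.77,0,0.2,-0.6],[0,0,0,-0.75,0,0.27,-0.6],[0,0,0,-0.72,0,0.34,-0.6],[0,0,0,-0.68,0.02,0.4,-0.6],[0,0,0,-0.64,0.02,0.46,-0.6],[0,0,0,-0.6,0.02,0.52,-0.6],[0,0,0,-0.54,0.02,0.57,-0.6],[0,0,0,-0.48,0.02,0.62,-0.6]]' 50; python3 plan.py 8 .7
```

```text
clock: 10.9
eef_pos: [579.5, -153.0, 229.7]
tcp_rot: [-1.574, -0.029, 1.487]
contact_force: [3.6, 10.6, -0.5]
opening: 0.246
t 10.90 r 62.0 az -66.6 z 229.7 roll -1.574 pit -0.029 yaw 1.487  Ft 7.49 Fr -8.30 Fz -0.5 op 0.246
[[0, 0, 0, -0.32, -0.0, 0.74], [0, 0, 0, -0.25, -0.0, 0.76], [0, 0, 0, -0.17, 0.0, 0.78], [0, 0, 0, -0.12, 0.0, 0.79], [0, 0, 0, -0.04, 0.0, 0.8], [0, 0, 0, 0.03, 0.01, 0.8], [0, 0, 0, 0.11, 0.01, 0.79], [0, 0, 0, 0.18, 0.01, 0.78], [0, 0, 0, 0.25, 0.01, 0.76], [0, 0, 0, 0.32, 0.02, 0.73]]
```

```bash
python3 -m crank '[[0,0,0.4,-0.34,0,0.74,-0.6],[0,0,0.4,-0.25,0.02,0.76,-0.6],[0,0,0.4,-0.17,0.02,0.78,-0.6],[0,0,0.4,-0.09,0.02,0.79,-0.6],[0,0,0.4,-0.01,0.02,0.8,-0.6],[0,0,0.4,0.07,0.02,0.8,-0.6],[0,0,0.4,0.15,0.02,0.79,-0.6],[0,0,0.4,0.22,0.02,0.78,-0.6],[0,0,0.4,0.29,0.02,0.76,-0.6],[0,0,0.4,0.36,0.02,0.72,-0.6]]' 50; python3 plan.py 8 .77
```

```text
clock: 11.73
eef_pos: [517.3, -141.6, 228.8]
tcp_rot: [-1.612, 0.034, 1.482]
contact_force: [9.5, -1.0, -3.4]
opening: 0.244
t 11.73 r 59.0 az -129.6 z 228.8 roll -1.612 pit 0.034 yaw 1.482  Ft 8.01 Fr -5.27 Fz -3.4 op 0.244
[[0, 0, 0, 0.43, -0.03, 0.67], [0, 0, 0, 0.49, -0.03, 0.63], [0, 0, 0, 0.56, -0.03, 0.57], [0, 0, 0, 0.66, -0.03, 0.45], [0, 0, 0, 0.71, -0.03, 0.38], [0, 0, 0, 0.74, -0.03, 0.3], [0, 0, 0, 0.77, -0.03, 0.22], [0, 0, 0, 0.79, -0.02, 0.15], [0, 0, 0, 0.8, -0.02, 0.06], [0, 0, 0, 0.8, -0.02, -0.02]]
```

```bash
python3 -m crank '[[0.4,0,-0.4,0.43,-0.02,0.68,-0.6],[0.4,0,-0.4,0.49,-0.02,0.64,-0.6],[0.4,0,-0.4,0.56,-0.02,0.58,-0.6],[0.3,0,-0.4,0.63,-0.01,0.49,-0.6],[0.3,0,-0.4,0.69,0,0.42,-0.6],[0.3,0,-0.4,0.73,0,0.34,-0.6],[0.2,0,-0.4,0.76,0,0.26,-0.6],[0.2,0,-0.4,0.78,0,0.18,-0.6],[0.2,0,-0.4,0.8,0,0.1,-0.6],[0.2,0,-0.4,0.8,0,0.02,-0.6]]' 50; python3 plan.py 8 .77
```

```text
clock: 12.57
eef_pos: [498.6, -79.9, 227.7]
tcp_rot: [-1.593, -0.02, 1.487]
contact_force: [7.3, -9.6, -10.5]
opening: 0.243
t 12.57 r 58.6 az 164.0 z 227.7 roll -1.593 pit -0.020 yaw 1.487  Ft 7.20 Fr -9.63 Fz -10.5 op 0.243
[[0, 0, 0, 0.79, 0.03, -0.11], [0, 0, 0, 0.77, 0.03, -0.19], [0, 0, 0, 0.75, 0.03, -0.27], [0, 0, 0, 0.67, 0.03, -0.43], [0, 0, 0, 0.62, 0.03, -0.5], [0, 0, 0, 0.57, 0.03, -0.56], [0, 0, 0, 0.51, 0.03, -0.62], [0, 0, 0, 0.44, 0.03, -0.66], [0, 0, 0, 0.37, 0.03, -0.71], [0, 0, 0, 0.3, 0.03, -0.74]]
```

Run:
```python
from h import *
im=cams.grab_frame("side")[200:320,240:400];a=cv2.resize(im,(800,600),interpolation=cv2.INTER_CUBIC);cv2.imwrite("pics/d11.png",cv2.convertScaleAbs(a,alpha=1.6))
```

```text
(no output)
```

View pics/d11.png

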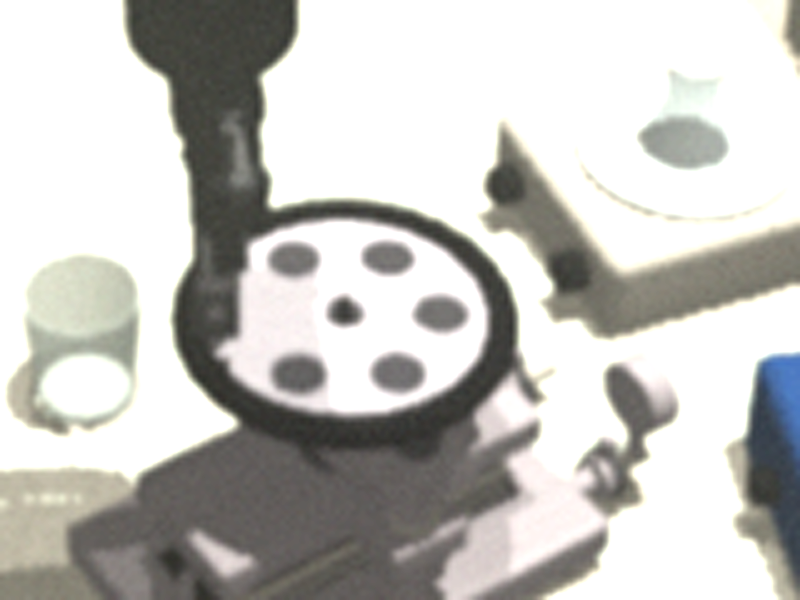

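```bash
python3 -m crank '[[0.3,0,0.1,0.8,0.03,-0.04,-0.6],[0.3,0,0.1,0.78,0.03,-0.12,-0.6],[0.2,0,0.1,0.76,0.03,-0.2,-0.6],[0.2,0,0.1,0.72,0.03,-0.3,-0.6],[0.2,0,0.1,0.68,0.03,-0.4,-0.6],[0.1,0,0.1,0.63,0.03,-0.48,-0.6],[0.1,0,0.1,0.58,0.03,-0.55,-0.6],[0.1,0,0.1,0.52,0.03,-0.61,-0.6],[0,0,0.1,0.45,0.03,-0.66,-0.6],[0,0,0.1,0.38,0.03,-0.7,-0.6]]' 50; python3 plan.py 8 .77
```

```text
clock: 13.45
eef_pos: [546.1, -36.4, 226.3]
tcp_rot: [-1.57, 0.032, 1.493]
contact_force: [-5.6, -10.4, 5.5]
opening: 0.247
t 13.45 r 60.3 az 98.4 z 226.3 roll -1.570 pit 0.032 yaw 1.493  Ft 7.04 Fr -9.49 Fz 5.5 op 0.247
[[0, 0, 0, 0.16, 0.0, -0.78], [0, 0, 0, 0.08, 0.01, -0.79], [0, 0, 0, 0.0, 0.01, -0.8], [0, 0, 0, -0.12, 0.01, -0.79], [0, 0, 0, -0.2, 0.02, -0.77], [0, 0, 0, -0.28, 0.02, -0.75], [0, 0, 0, -0.35, 0.02, -0.72], [0, 0, 0, -0.42, 0.02, -0.68], [0, 0, 0, -0.49, 0.03, -0.63], [0, 0, 0, -0.55, 0.03, -0.58]]
```

```bash
python3 -m crank '[[0,0,-0.2,0.18,0,-0.78,-0.6],[0,0,-0.2,0.1,0,-0.79,-0.6],[0,0,-0.2,0.01,0,-0.8,-0.6],[0,0,-0.2,-0.08,0.01,-0.79,-0.6],[0,0,-0.2,-0.17,0.01,-0.78,-0.6],[0,0,-0.2,-0.25,0.01,-0.76,-0.6],[0,0,-0.2,-0.33,0.01,-0.73,-0.6],[0,0,-0.2,-0.4,0.01,-0.69,-0.6],[0,0,-0.2,-0.47,0.01,-0.64,-0.6],[0,0,-0.2,-0.53,0.01,-0.59,-0.6]]' 50; python3 plan.py 6 .75
```

```text
clock: 14.28
eef_pos: [605.9, -61.2, 225.2]
tcp_rot: [-1.536, -0.005, 1.492]
contact_force: [-8.5, 3.4, 5.8]
opening: 0.244
t 14.28 r 61.8 az 34.4 z 225.2 roll -1.536 pit -0.005 yaw 1.492  Ft 7.63 Fr -5.13 Fz 5.8 op 0.244
[[0, 0, 0, -0.49, -0.01, -0.34], [0, 0, 0, -0.52, -0.01, -0.31], [0, 0, 0, -0.54, -0.0, -0.27], [0, 0, 0, -0.55, -0.0, -0.24], [0, 0, 0, -0.57, -0.0, -0.19], [0, 0, 0, -0.58, -0.0, -0.15], [0, 0, 0, -0.59, 0.0, -0.11], [0, 0, 0, -0.6, 0.0, -0.06], [0, 0, 0, -0.6, 0.0, -0.02], [0, 0, 0, -0.6, 0.0, 0.03]]
```

```bash
python3 -m crank '[[-0.3,0,0,-0.39,0.01,-0.29,-0.6],[-0.3,0,0,-0.41,0.01,-0.27,-0.6],[-0.3,0,0,-0.43,0.01,-0.25,-0.6],[-0.3,0,0,-0.44,0.01,-0.22,-0.6],[-0.3,0,0,-0.46,0.01,-0.19,-0.6],[-0.3,0,0,-0.47,0.01,-0.17,-0.6],[-0.2,0,0,-0.48,0.01,-0.14,-0.6],[-0.2,0,0,-0.48,0.01,-0.12,-0.6],[-0.2,0,0,-0.49,0.01,-0.1,-0.6],[-0.2,0,0,-0.49,0.01,-0.07,-0.6]]' 50; python3 plan.py 5 .7
```

```text
clock: 15.12
eef_pos: [616.9, -98.8, 224.8]
tcp_rot: [-1.571, -0.026, 1.492]
contact_force: [-1.8, 7.6, 3.0]
opening: 0.244
t 15.12 r 62.0 az -2.5 z 224.8 roll -1.571 pit -0.026 yaw 1.492  Ft 7.52 Fr -2.18 Fz 3.0 op 0.244
[[0, 0, 0, -0.5, -0.01, 0.02], [0, 0, 0, -0.5, -0.01, 0.05], [0, 0, 0, -0.49, -0.01, 0.08], [0, 0, 0, -0.49, -0.01, 0.09], [0, 0, 0, -0.49, -0.01, 0.12], [0, 0, 0, -0.48, -0.01, 0.15], [0, 0, 0, -0.47, -0.01, 0.17], [0, 0, 0, -0.46, -0.01, 0.2], [0, 0, 0, -0.44, -0.01, 0.23], [0, 0, 0, -0.43, -0.01, 0.25]]
```

```bash
python3 -m crank '[[0,0,0.2,-0.37,0.01,0.01,-0.6],[0,0,0.2,-0.37,0.01,0.03,-0.6],[0,0,0.2,-0.37,0.01,0.04,-0.6],[0,0,0.2,-0.37,0.01,0.06,-0.6],[0,0,0.2,-0.37,0.01,0.07,-0.6],[0,0,0.2,-0.36,0.01,0.09,-0.6],[0,0,0.2,-0.36,0.01,0.11,-0.6],[0,0,0.2,-0.35,0.01,0.12,-0.6],[0,0,0.2,-0.35,0.01,0.14,-0.6],[0,0,0.2,-0.35,0.01,0.15,-0.6]]' 50; python3 plan.py 3.7 .75
```

```text
clock: 15.95
eef_pos: [610.4, -123.4, 224.4]
tcp_rot: [-1.579, -0.012, 1.492]
contact_force: [2.9, 6.9, -0.6]
opening: 0.244
t 15.95 r 61.9 az -26.2 z 224.4 roll -1.579 pit -0.012 yaw 1.492  Ft 7.51 Fr -0.44 Fz -0.6 op 0.244
[[0, 0, 0, -0.33, -0.0, 0.16], [0, 0, 0, -0.33, -0.0, 0.17], [0, 0, 0, -0.32, -0.0, 0.19], [0, 0, 0, -0.32, -0.0, 0.19], [0, 0, 0, -0.31, -0.0, 0.21], [0, 0, 0, -0.3, -0.0, 0.22], [0, 0, 0, -0.29, -0.0, 0.23], [0, 0, 0, -0.28, -0.0, 0.25], [0, 0, 0, -0.26, -0.0, 0.26], [0, 0, 0, -0.25, -0.0, 0.27]]
```

```bash
python3 -m crank '[[0,0,0.1,-0.36,0.01,0.14,-0.6],[0,0,0.1,-0.36,0.01,0.16,-0.6],[0,0,0.1,-0.35,0.01,0.18,-0.6],[0,0,0.1,-0.34,0.01,0.2,-0.6],[0,0,0.1,-0.33,0.01,0.22,-0.6],[0,0,0.1,-0.32,0.01,0.24,-0.6],[0,0,0.1,-0.31,0.01,0.25,-0.6],[0,0,0.1,-0.3,0.01,0.26,-0.6],[0,0,0.1,-0.29,0.01,0.27,-0.6],[0,0,0.1,-0.28,0.01,0.28,-0.6]]' 50; python3 plan.py 4 .75
```

```text
clock: 16.78
eef_pos: [593.9, -143.8, 224.1]
tcp_rot: [-1.595, -0.014, 1.492]
contact_force: [5.1, 6.4, -1.9]
opening: 0.242
t 16.78 r 61.6 az -50.7 z 224.1 roll -1.595 pit -0.014 yaw 1.492  Ft 7.98 Fr -1.77 Fz -1.9 op 0.242
[[0, 0, 0, -0.26, -0.01, 0.3], [0, 0, 0, -0.25, -0.01, 0.31], [0, 0, 0, -0.23, -0.01, 0.32], [0, 0, 0, -0.22, -0.01, 0.33], [0, 0, 0, -0.2, -0.01, 0.34], [0, 0, 0, -0.18, -0.01, 0.35], [0, 0, 0, -0.17, -0.01, 0.36], [0, 0, 0, -0.15, -0.01, 0.37], [0, 0, 0, -0.13, -0.01, 0.38], [0, 0, 0, -0.11, -0.01, 0.38]]
```

```bash
python3 -m crank '[[0.2,0,0.1,-0.27,0.01,0.29,-0.6],[0.2,0,0.1,-0.26,0.01,0.3,-0.6],[0.2,0,0.1,-0.24,0.01,0.31,-0.6],[0.2,0,0.1,-0.23,0.01,0.33,-0.6],[0.2,0,0.1,-0.21,0.01,0.34,-0.6],[0.2,0,0.1,-0.19,0.01,0.35,-0.6],[0.2,0,0.1,-0.17,0.01,0.36,-0.6],[0.2,0,0.1,-0.15,0.01,0.37,-0.6],[0.2,0,0.1,-0.13,0.01,0.38,-0.6],[0.2,0,0.1,-0.11,0.01,0.38,-0.6]]' 50; python3 plan.py 4 .75
```

```text
clock: 17.62
eef_pos: [570.5, -155.1, 223.7]
tcp_rot: [-1.585, -0.008, 1.492]
contact_force: [6.3, 2.2, -4.7]
opening: 0.241
t 17.62 r 61.0 az -75.2 z 223.7 roll -1.585 pit -0.008 yaw 1.492  Ft 6.64 Fr -0.48 Fz -4.7 op 0.241
[[0, 0, 0, -0.14, -0.0, 0.38], [0, 0, 0, -0.12, -0.0, 0.38], [0, 0, 0, -0.1, -0.0, 0.39], [0, 0, 0, -0.06, -0.0, 0.4], [0, 0, 0, -0.04, -0.0, 0.4], [0, 0, 0, -0.02, -0.0, 0.4], [0, 0, 0, -0.0, -0.0, 0.4], [0, 0, 0, 0.02, -0.0, 0.4], [0, 0, 0, 0.04, -0.0, 0.4], [0, 0, 0, 0.06, -0.0, 0.4]]
```

```bash
python3 -m crank '[[0.2,0,0.1,-0.15,0.02,0.38,-0.6],[0.2,0,0.1,-0.13,0.02,0.38,-0.6],[0.2,0,0.1,-0.11,0.02,0.39,-0.6],[0.2,0,0.1,-0.09,0.02,0.4,-0.6],[0.2,0,0.1,-0.07,0.02,0.4,-0.6],[0.2,0,0,-0.05,0.02,0.4,-0.6],[0.2,0,0,-0.03,0.02,0.4,-0.6],[0.2,0,0,-0.01,0.02,0.4,-0.6],[0.2,0,0,0.02,0.02,0.4,-0.6],[0.2,0,0,0.04,0.02,0.4,-0.6]]' 50; python3 plan.py 4 .75
```

```text
clock: 18.45
eef_pos: [546.4, -155.8, 223.3]
tcp_rot: [-1.585, -0.005, 1.491]
contact_force: [7.3, -1.2, -5.1]
opening: 0.243
t 18.45 r 60.3 az -98.1 z 223.3 roll -1.585 pit -0.005 yaw 1.491  Ft 7.40 Fr 0.17 Fz -5.1 op 0.243
[[0, 0, 0, -0.0, -0.0, 0.4], [0, 0, 0, 0.02, -0.0, 0.4], [0, 0, 0, 0.04, -0.0, 0.4], [0, 0, 0, 0.1, -0.0, 0.39], [0, 0, 0, 0.12, -0.0, 0.38], [0, 0, 0, 0.14, 0.0, 0.38], [0, 0, 0, 0.15, 0.0, 0.37], [0, 0, 0, 0.17, 0.0, 0.36], [0, 0, 0, 0.19, 0.0, 0.35], [0, 0, 0, 0.21, 0.0, 0.34]]
```

```bash
python3 -m crank '[[0.2,0,0,-0.01,0.02,0.4,-0.6],[0.2,0,0,0.01,0.02,0.4,-0.6],[0.2,0,0,0.03,0.02,0.4,-0.6],[0.2,0,0,0.05,0.02,0.4,-0.6],[0.2,0,0,0.08,0.02,0.39,-0.6],[0.2,0,0,0.1,0.02,0.39,-0.6],[0.2,0,0,0.12,0.02,0.38,-0.6],[0.2,0,0,0.15,0.02,0.37,-0.6],[0.2,0,0,0.17,0.02,0.36,-0.6],[0.2,0,0,0.19,0.02,0.35,-0.6]]' 50; python3 plan.py 4 .75
```

```text
clock: 19.28
eef_pos: [525.1, -147.6, 222.9]
tcp_rot: [-1.588, 0.0, 1.492]
contact_force: [6.0, -4.6, -6.2]
opening: 0.245
t 19.28 r 59.5 az -120.0 z 222.9 roll -1.588 pit 0.000 yaw 1.492  Ft 7.51 Fr 1.02 Fz -6.2 op 0.245
[[0, 0, 0, 0.12, -0.0, 0.38], [0, 0, 0, 0.14, -0.0, 0.38], [0, 0, 0, 0.16, -0.0, 0.37], [0, 0, 0, 0.24, -0.0, 0.32], [0, 0, 0, 0.25, -0.0, 0.31], [0, 0, 0, 0.27, -0.0, 0.3], [0, 0, 0, 0.28, -0.0, 0.28], [0, 0, 0, 0.29, 0.0, 0.27], [0, 0, 0, 0.31, 0.0, 0.26], [0, 0, 0, 0.32, 0.0, 0.24]]
```

```bash
python3 - <<'E'
import numpy as np
P=np.array([(616.5,-102.5),(579.5,-153),(517.3,-141.6),(498.6,-79.9),(546.1,-36.4),(605.9,-61.2),(616.9,-98.8)])
A=np.c_[2*P,np.ones(len(P))];x=np.linalg.lstsq(A,(P**2).sum(1),rcond=None)[0];R=np.sqrt(x[2]+x[:2]@x[:2]);print(x[:2],R,np.hypot(*(P-x[:2]).T)-R)
E
sed -i 's/554.9,-96.1/556.6,-95.5/' plan.py; python3 plan.py 4 .75
python3 - <<'E'
from h import *
im=cams.grab_frame("side")[200:320,240:400];a=cv2.resize(im,(800,600),interpolation=cv2.INTER_CUBIC);cv2.imwrite("pics/d12.png",cv2.convertScaleAbs(a,alpha=1.6))
E
```

```text
[556.69804046 -96.27369892] 60.45285868105058 [-0.32764608  0.68471236 -0.3972248  -0.09161017  0.35156784 -0.02937667
 -0.1979159 ]
t 19.28 r 60.9 az -121.1 z 222.9 roll -1.588 pit 0.000 yaw 1.492  Ft 7.53 Fr 0.87 Fz -6.2 op 0.245
[[0, 0, 0, 0.17, -0.0, 0.36], [0, 0, 0, 0.19, -0.0, 0.35], [0, 0, 0, 0.21, -0.0, 0.34], [0, 0, 0, 0.24, -0.0, 0.32], [0, 0, 0, 0.26, -0.0, 0.31], [0, 0, 0, 0.27, -0.0, 0.29], [0, 0, 0, 0.29, -0.0, 0.28], [0, 0, 0, 0.3, 0.0, 0.26], [0, 0, 0, 0.31, 0.0, 0.25], [0, 0, 0, 0.32, 0.0, 0.23]]
```

View pics/d12.png

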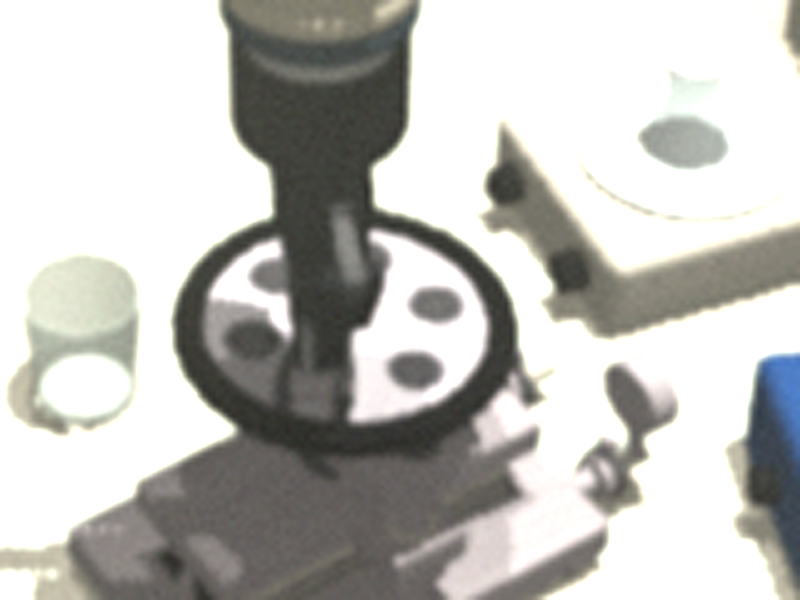

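```bash
sed -i 's/556.6,-95.5/556.7,-96.3/;s/r0=61.5/r0=61.5/' plan.py; python3 plan.py 4 .75 | head -1;  python3 -m crank '[[0.2,0,0,0.14,0.02,0.39,-0.6],[0.2,0,0,0.15,0.02,0.38,-0.6],[0.2,0,0,0.17,0.02,0.37,-0.6],[0.2,0,0,0.2,0.02,0.35,-0.6],[0.2,0,0,0.22,0.02,0.34,-0.6],[0.2,0,0,0.24,0.02,0.32,-0.6],[0.2,0,0,0.26,0.02,0.31,-0.6],[0.2,0,0,0.28,0.02,0.29,-0.6],[0.2,0,0,0.29,0.02,0.27,-0.6],[0.2,0,0,0.31,0.02,0.26,-0.6]]' 50; python3 plan.py 4 .75
```

```text
t 19.33 r 60.2 az -122.1 z 222.9 roll -1.587 pit 0.000 yaw 1.492  Ft 5.66 Fr 1.09 Fz -3.4 op 0.245
clock: 20.17
eef_pos: [507.7, -130.9, 222.5]
tcp_rot: [-1.585, 0.014, 1.493]
contact_force: [3.1, -6.8, -2.6]
opening: 0.242
t 20.17 r 60.0 az -144.8 z 222.5 roll -1.585 pit 0.014 yaw 1.493  Ft 7.36 Fr 1.39 Fz -2.6 op 0.242
[[0, 0, 0, 0.28, -0.0, 0.28], [0, 0, 0, 0.3, -0.0, 0.27], [0, 0, 0, 0.31, -0.0, 0.25], [0, 0, 0, 0.35, -0.0, 0.2], [0, 0, 0, 0.36, -0.0, 0.18], [0, 0, 0, 0.37, -0.0, 0.16], [0, 0, 0, 0.37, -0.0, 0.14], [0, 0, 0, 0.38, -0.0, 0.12], [0, 0, 0, 0.39, -0.0, 0.1], [0, 0, 0, 0.39, -0.0, 0.08]]
```

```bash
python3 -m crank '[[0.1,0,-0.1,0.23,0.02,0.35,-0.6],[0.1,0,-0.1,0.25,0.02,0.34,-0.6],[0.1,0,-0.1,0.27,0.02,0.32,-0.6],[0.1,0,-0.1,0.32,0.02,0.26,-0.6],[0.1,0,-0.1,0.33,0.02,0.24,-0.6],[0.1,0,-0.1,0.34,0.02,0.22,-0.6],[0.1,0,-0.1,0.35,0.02,0.2,-0.6],[0.1,0,-0.1,0.36,0.02,0.18,-0.6],[0.1,0,-0.1,0.37,0.02,0.16,-0.6],[0.1,0,-0.1,0.38,0.02,0.14,-0.6]]' 50; python3 plan.py 4 .75
```

```text
clock: 21.0
eef_pos: [497.5, -107.2, 222.1]
tcp_rot: [-1.595, 0.014, 1.495]
contact_force: [1.5, -6.9, -1.9]
opening: 0.245
t 21.00 r 60.2 az -169.5 z 222.1 roll -1.595 pit 0.014 yaw 1.495  Ft 7.05 Fr -0.20 Fz -1.9 op 0.245
[[0, 0, 0, 0.38, -0.0, 0.13], [0, 0, 0, 0.38, -0.0, 0.11], [0, 0, 0, 0.39, -0.0, 0.09], [0, 0, 0, 0.4, -0.0, 0.03], [0, 0, 0, 0.4, -0.0, 0.01], [0, 0, 0, 0.4, -0.0, -0.01], [0, 0, 0, 0.4, -0.0, -0.03], [0, 0, 0, 0.4, 0.0, -0.05], [0, 0, 0, 0.39, 0.0, -0.07], [0, 0, 0, 0.39, 0.0, -0.09]]
```

```bash
python3 -m crank '[[0.2,0,-0.1,0.37,0.02,0.16,-0.6],[0.2,0,-0.1,0.37,0.02,0.14,-0.6],[0.2,0,-0.1,0.38,0.02,0.12,-0.6],[0.2,0,-0.1,0.39,0.02,0.09,-0.6],[0.2,0,-0.1,0.39,0.02,0.06,-0.6],[0.2,0,-0.1,0.4,0.02,0.04,-0.6],[0.2,0,-0.1,0.4,0.02,0.01,-0.6],[0.2,0,-0.1,0.4,0.02,-0.01,-0.6],[0.2,0,-0.1,0.4,0.02,-0.03,-0.6],[0.2,0,-0.1,0.39,0.02,-0.05,-0.6]]' 50; python3 plan.py 4 .75
```

```text
clock: 21.83
eef_pos: [499.0, -80.0, 221.5]
tcp_rot: [-1.57, 0.018, 1.498]
contact_force: [-2.2, -7.5, 1.3]
opening: 0.243
t 21.83 r 59.9 az 164.2 z 221.5 roll -1.570 pit 0.018 yaw 1.498  Ft 7.80 Fr 0.06 Fz 1.3 op 0.243
[[0, 0, 0, 0.4, -0.0, -0.04], [0, 0, 0, 0.4, -0.0, -0.06], [0, 0, 0, 0.39, -0.0, -0.08], [0, 0, 0, 0.37, -0.0, -0.15], [0, 0, 0, 0.36, -0.0, -0.17], [0, 0, 0, 0.35, -0.0, -0.19], [0, 0, 0, 0.34, -0.0, -0.2], [0, 0, 0, 0.33, -0.0, -0.22], [0, 0, 0, 0.32, -0.0, -0.24], [0, 0, 0, 0.31, -0.0, -0.25]]
```

```bash
python3 -m crank '[[0,0,-0.1,0.31,0.01,-0.01,-0.6],[0,0,-0.1,0.31,0.01,-0.03,-0.6],[0,0,-0.1,0.31,0.01,-0.05,-0.6],[0,0,-0.1,0.31,0.01,-0.08,-0.6],[0,0,-0.1,0.3,0.01,-0.09,-0.6],[0,0,-0.1,0.3,0.01,-0.1,-0.6],[0,0,-0.1,0.29,0.01,-0.11,-0.6],[0,0,-0.1,0.29,0.01,-0.12,-0.6],[0,0,-0.1,0.28,0.01,-0.13,-0.6],[0,0,-0.1,0.28,0.01,-0.14,-0.6]]' 50; python3 plan.py 3.2 .72
```

```text
clock: 22.67
eef_pos: [507.3, -62.2, 221.2]
tcp_rot: [-1.566, 0.021, 1.5]
contact_force: [-3.9, -6.9, 2.5]
opening: 0.242
t 22.67 r 60.0 az 145.4 z 221.2 roll -1.566 pit 0.021 yaw 1.500  Ft 7.94 Fr -0.71 Fz 2.5 op 0.242
[[0, 0, 0, 0.3, -0.0, -0.13], [0, 0, 0, 0.29, -0.0, -0.14], [0, 0, 0, 0.29, -0.0, -0.15], [0, 0, 0, 0.25, -0.0, -0.2], [0, 0, 0, 0.24, -0.0, -0.21], [0, 0, 0, 0.23, -0.0, -0.22], [0, 0, 0, 0.23, -0.0, -0.23], [0, 0, 0, 0.22, -0.0, -0.24], [0, 0, 0, 0.21, -0.0, -0.24], [0, 0, 0, 0.2, -0.0, -0.25]]
```

```bash
python3 -m crank '[[0,0,-0.1,0.29,0,-0.13,-0.6],[0,0,-0.1,0.28,0,-0.14,-0.6],[0,0,-0.1,0.28,0,-0.15,-0.6],[0,0,-0.1,0.27,0,-0.17,-0.6],[0,0,-0.1,0.26,0,-0.18,-0.6],[0,0,-0.1,0.25,0.01,-0.19,-0.6],[0,0,-0.1,0.24,0.01,-0.2,-0.6],[0,0,-0.1,0.24,0.01,-0.21,-0.6],[0,0,-0.1,0.23,0.01,-0.22,-0.6],[0,0,-0.1,0.22,0.01,-0.23,-0.6]]' 50; python3 plan.py 3.2 .72
```

```text
clock: 23.5
eef_pos: [519.9, -48.9, 220.9]
tcp_rot: [-1.551, 0.023, 1.502]
contact_force: [-7.9, -6.0, 6.7]
opening: 0.245
t 23.50 r 60.0 az 127.8 z 220.9 roll -1.551 pit 0.023 yaw 1.502  Ft 9.93 Fr 0.06 Fz 6.7 op 0.245
[[0, 0, 0, 0.25, -0.01, -0.21], [0, 0, 0, 0.24, -0.01, -0.22], [0, 0, 0, 0.23, -0.01, -0.23], [0, 0, 0, 0.18, -0.01, -0.27], [0, 0, 0, 0.17, -0.01, -0.27], [0, 0, 0, 0.16, -0.01, -0.28], [0, 0, 0, 0.15, -0.01, -0.28], [0, 0, 0, 0.13, -0.01, -0.29], [0, 0, 0, 0.12, -0.0, -0.3], [0, 0, 0, 0.11, -0.0, -0.3]]
```

```bash
python3 -m crank '[[0,0,-0.1,0.1,0,-0.1,-0.6],[0,0,-0.1,0.1,0,-0.1,-0.6],[0,0,-0.1,0.1,0,-0.1,-0.6],[-0.1,0,-0.1,0.1,0,-0.11,-0.6],[-0.1,0,-0.1,0.1,0,-0.11,-0.6],[-0.1,0,-0.1,0.1,0,-0.12,-0.6],[-0.1,0,-0.1,0.09,0,-0.12,-0.6],[-0.1,0,-0.1,0.09,0,-0.12,-0.6],[-0.1,0,-0.1,0.09,0,-0.12,-0.6],[-0.1,0,-0.1,0.09,0,-0.12,-0.6]]' 50; python3 plan.py 1.5 .6
```

```text
clock: 24.33
eef_pos: [520.3, -48.9, 221.0]
tcp_rot: [-1.541, 0.019, 1.503]
contact_force: [-6.5, -5.0, 3.2]
opening: 0.244
t 24.33 r 59.8 az 127.6 z 221.0 roll -1.541 pit 0.019 yaw 1.503  Ft 8.17 Fr 0.02 Fz 3.2 op 0.244
[[0, 0, 0, 0.14, -0.0, -0.08], [0, 0, 0, 0.14, -0.0, -0.08], [0, 0, 0, 0.14, -0.0, -0.08], [0, 0, 0, 0.09, -0.0, -0.12], [0, 0, 0, 0.09, -0.0, -0.12], [0, 0, 0, 0.09, -0.0, -0.12], [0, 0, 0, 0.09, -0.0, -0.12], [0, 0, 0, 0.09, -0.0, -0.12], [0, 0, 0, 0.08, -0.0, -0.12], [0, 0, 0, 0.08, -0.0, -0.13]]
```

```bash
python3 -m crank '[[-0.1,0,-0.1,0.12,0,-0.1,-0.6],[-0.1,0,-0.1,0.12,0,-0.1,-0.6],[-0.2,0,-0.1,0.16,0,-0.14,-0.6],[-0.2,0,-0.1,0.24,0,-0.22,-0.6],[-0.2,0,-0.1,0.24,0,-0.22,-0.6],[-0.2,0,-0.1,0.23,0,-0.23,-0.6],[-0.2,0,-0.1,0.22,0,-0.23,-0.6],[-0.2,0,-0.1,0.22,0,-0.24,-0.6],[-0.2,0,-0.1,0.21,0,-0.24,-0.6],[-0.2,0,-0.1,0.21,0,-0.24,-0.6]]' 50; python3 plan.py 3.2 .6
```

```text
clock: 25.17
eef_pos: [527.4, -43.8, 220.9]
tcp_rot: [-1.546, 0.025, 1.504]
contact_force: [-9.0, -7.6, 6.8]
opening: 0.248
t 25.17 r 60.1 az 119.2 z 220.9 roll -1.546 pit 0.025 yaw 1.504  Ft 11.55 Fr -2.27 Fz 6.8 op 0.248
[[0, 0, 0, 0.21, -0.01, -0.25], [0, 0, 0, 0.2, -0.01, -0.25], [0, 0, 0, 0.19, -0.01, -0.26], [0, 0, 0, 0.14, -0.01, -0.29], [0, 0, 0, 0.13, -0.01, -0.29], [0, 0, 0, 0.12, -0.01, -0.3], [0, 0, 0, 0.11, -0.01, -0.3], [0, 0, 0, 0.1, -0.01, -0.3], [0, 0, 0, 0.09, -0.01, -0.31], [0, 0, 0, 0.08, -0.01, -0.31]]
```

```bash
python3 -m crank '[[0,0,0,0,0,0,-0.6],[0,0,0,0,0,0,-0.6],[0,0,0,0,0,0,-0.6],[0,0,0,0,0,0,-0.6],[0,0,0,0,0,0,-0.6],[0,0,0,0,0,0,-0.2],[0,0,0,0,0,0,-0.2],[0,0,0,0,0,0,-0.2],[0,0,0,0,0,0,-0.2],[0,0,0,0,0,0,-0.2]]' 50;python3 - <<'E'
from h import *
s=r.sense();print(s["eef_pos"],s["tcp_rot"],s["contact_force"],s["wrist_torque"],s["opening"],s["qpos"])
im=cams.grab_frame("wrist");a=cv2.resize(im,(800,600),interpolation=cv2.INTER_CUBIC);cv2.imwrite("pics/w13c.png",cv2.convertScaleAbs(a,alpha=1.6))
im=cams.grab_frame("side")[200:320,240:400];a=cv2.resize(im,(800,600),interpolation=cv2.INTER_CUBIC);cv2.imwrite("pics/d13.png",cv2.convertScaleAbs(a,alpha=1.6))
E
python3 plan.py 1 1|head -1
```

```text
clock: 26.0
eef_pos: [527.8, -44.3, 221.3]
tcp_rot: [-1.547, 0.025, 1.504]
contact_force: [0.5, 0.3, 0.5]
opening: 0.4
[527.770075   -44.32065944 221.34440617] [-1.54748226  0.02476268  1.50421549] [0.45481479 0.33648082 0.53887845] [ 0.00852399 -0.03280309  0.07418859] 0.39969257143118836 [-0.07104466  0.23975517  1.84262082 -0.02814898  1.08259131 -1.56147717]
t 26.10 r 59.5 az 119.2 z 221.3 roll -1.547 pit 0.025 yaw 1.504  Ft -0.64 Fr 0.18 Fz -0.1 op 0.402
```

View pics/w13c.png

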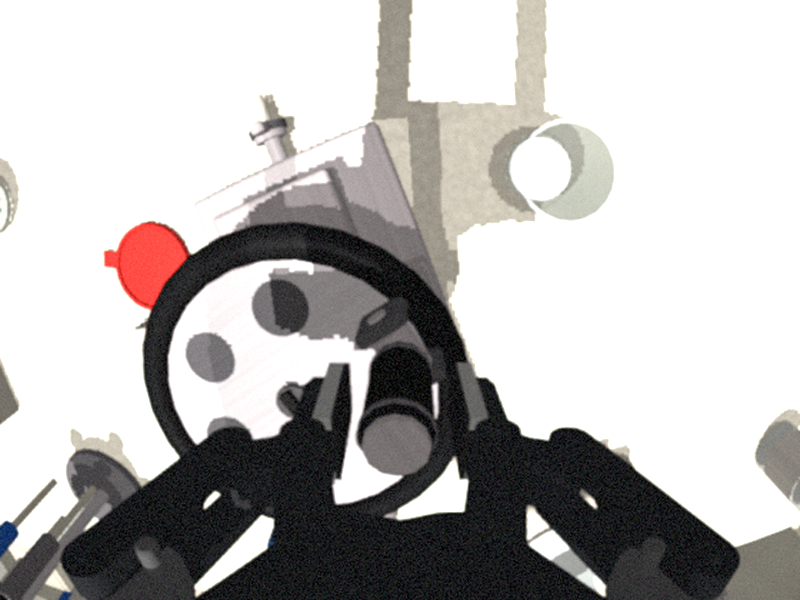

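View pics/d13.png

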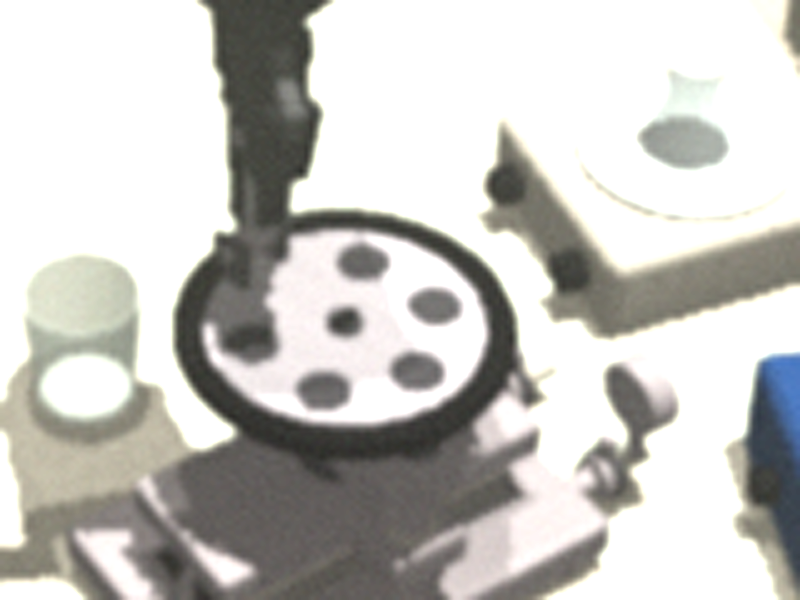

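```bash
python3 -m crank '[[-1,0,-1,0,-0.4,0,0.1],[-0.4,0,-0.4,0,-0.4,0,0.1],[0,7,0,0,0,0,0.1],[0,7,0,0,0,0,0.1],[0,7,0,0,0,0,0.1],[0,7,0,0,0,0,0.1],[0,7,0,0,0,0,0.1],[0,7,0,0,0,0,0.1],[0,7,0,0,0,0,0.1],[0,7,0,0,0,0,0.1]]';python3 - <<'E'
from h import *
s=r.sense();print(s["eef_pos"],s["tcp_rot"],s["contact_force"],s["wrist_torque"],s["opening"],s["qpos"])
im=cams.grab_frame("wrist");a=cv2.resize(im,(800,600),interpolation=cv2.INTER_CUBIC);cv2.imwrite("pics/w14c.png",cv2.convertScaleAbs(a,alpha=1.6))
E
python3 plan.py 1 1|head -1
```

```text
clock: 26.93
eef_pos: [528.1, -45.0, 234.0]
tcp_rot: [-1.571, -0.013, 0.506]
contact_force: [-0.9, 1.1, -0.8]
opening: 0.548
[528.0618844  -44.98023919 234.01919279] [-1.57144763 -0.01327285  0.50601422] [-0.94011986  1.14676433 -0.75092475] [-0.00756984  0.03542312  0.02764696] 0.5484056529261142 [-0.09214611  0.20835117  1.85214446  0.00790781  1.06977492 -0.60191505]
t 26.98 r 58.7 az 119.1 z 234.1 roll -1.571 pit -0.013 yaw 0.497  Ft 0.09 Fr 0.08 Fz -0.3 op 0.553
```

View pics/w14c.png

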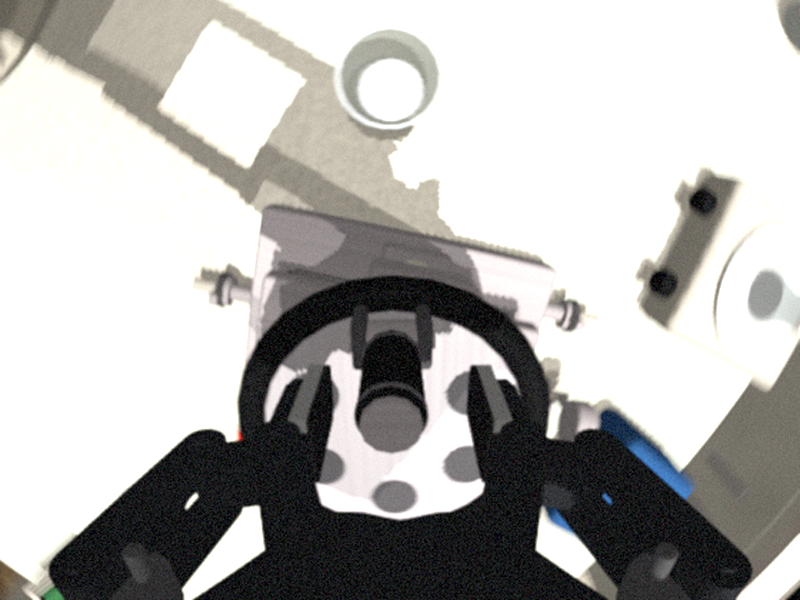

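```bash
python3 -m crank '[[0,0,0,0,0.2,0,0.1],[0,0,0.3,-0.1,0.1,0,-0.6],[0,0,0.3,0,0,0,-0.6],[0,0,0,0,0,0,-0.6],[0,0,0,0,0,0,-0.6],[0,0,0,0,0.05,-0.7,-0.6],[0,0,0,0,0.2,-0.7,-0.6],[0,0,0,0,0.3,-0.7,-0.6],[0,0,0,0,0.4,-0.6,-0.6],[0,0,0,0,0.5,-0.5,-0.6]]' 25;python3 - <<'E'
from h import *
s=r.sense();print(s["eef_pos"],s["tcp_rot"],s["contact_force"],s["wrist_torque"],s["opening"])
im=cams.grab_frame("wrist");a=cv2.resize(im,(800,600),interpolation=cv2.INTER_CUBIC);cv2.imwrite("pics/w15c.png",cv2.convertScaleAbs(a,alpha=1.6))
E
python3 plan.py 1 1|head -1
```

```text
clock: 27.82
eef_pos: [541.3, -72.1, 220.0]
tcp_rot: [-1.565, -0.002, 0.519]
contact_force: [-3.8, -1.8, 10.3]
opening: 0.253
[541.27265174 -72.06016011 220.0260038 ] [-1.56500506 -0.00238535  0.51903274] [-3.75677295 -1.81272758 10.2847124 ] [-0.07021042  0.78853189  0.00380554] 0.25333349501147717
t 27.87 r 27.9 az 122.8 z 219.2 roll -1.566 pit -0.002 yaw 0.519  Ft 3.55 Fr -1.16 Fz 8.5 op 0.250
```

View pics/w15c.png

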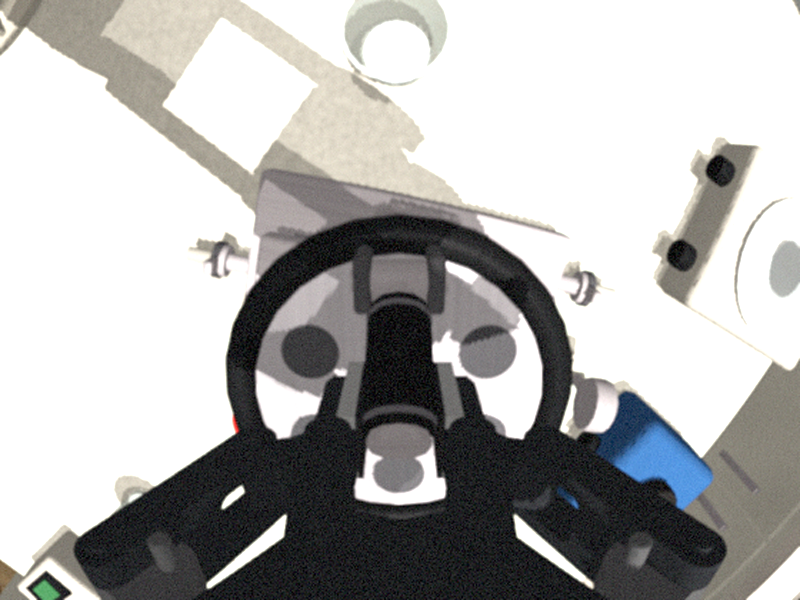

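```bash
python3 -m crank '[[0,0,0,0,0.5,-0.4,-0.6],[0,0,0,0,0.6,-0.3,-0.6],[0,0,0,0,0.6,-0.2,-0.6],[0,0,0,0,0.6,-0.1,-0.6],[0,0,0,0,0.6,0,-0.6],[0,0,0,0,0.3,0,-0.6],[0,0,0,0,0,0,-0.6],[0,0,0,0,0,0,-0.2],[0,0,0,0,0,0,0.1],[0,0,0,0,0,0,0.1]]' 25;python3 - <<'E'
from h import *
s=r.sense();print(s["eef_pos"],s["tcp_rot"],s["contact_force"],s["wrist_torque"],s["opening"])
im=cams.grab_frame("wrist");a=cv2.resize(im,(800,600),interpolation=cv2.INTER_CUBIC);cv2.imwrite("pics/w16c.png",cv2.convertScaleAbs(a,alpha=1.6))
E
python3 plan.py 1 1|head -1
```

```text
clock: 28.7
eef_pos: [550.6, -88.1, 190.7]
tcp_rot: [-1.574, -0.003, 0.532]
contact_force: [-0.2, 0.2, 0.6]
opening: 0.548
[550.57648615 -88.10066257 190.69988236] [-1.57436658 -0.00344837  0.53210842] [-0.16239744  0.19731544  0.60084999] [-0.02664446 -0.0325864   0.00699254] 0.5476385335385328
t 28.75 r 10.3 az 126.5 z 190.7 roll -1.574 pit -0.003 yaw 0.532  Ft -0.71 Fr 0.27 Fz -0.9 op 0.548
```

View pics/w16c.png

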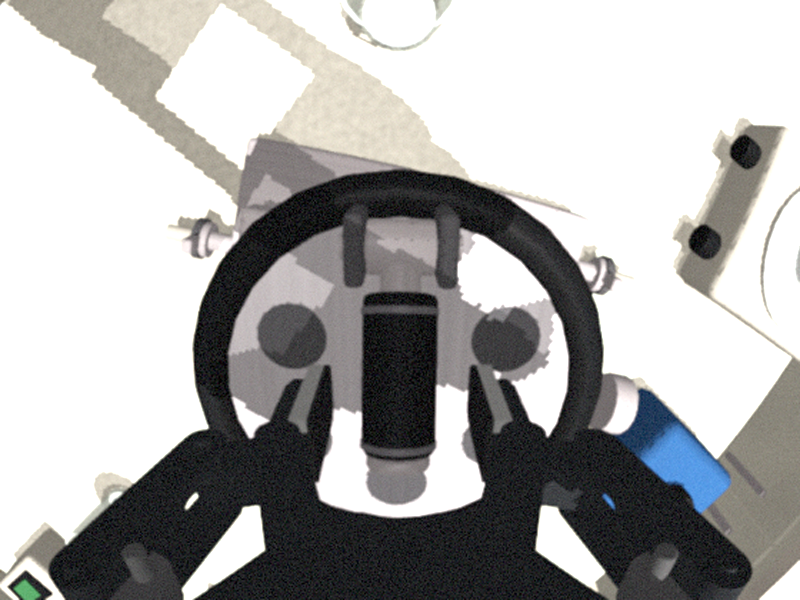

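```bash
python3 -m crank '[[0,0,0,0,-1,0,0.1],[0,0,0,0,-1.2,0,0.1],[0,0,0,0,-1.2,0,0.1],[0,0,0,0,-0.6,0,-1],[0,0,0,0,0,0,-1],[0,0,0,0,0,0,-1],[0,0,0,0,0,0,-1],[0,0,0,0,0,0,-1],[0,0,0,0,0,0,-1],[0,0,0,0,0,0,-1]]' 25;python3 plan.py 1 1|head -1
python3 - <<'E'
from h import *
s=r.sense();print(s["eef_pos"],s["contact_force"])
im=cams.grab_frame("wrist");a=cv2.resize(im,(800,600),interpolation=cv2.INTER_CUBIC);cv2.imwrite("pics/w17c.png",cv2.convertScaleAbs(a,alpha=1.6))
E
```

```text
clock: 29.58
eef_pos: [550.8, -87.6, 236.0]
tcp_rot: [-1.576, -0.005, 0.534]
contact_force: [0.5, -0.3, -0.2]
opening: 0.003
t 29.58 r 10.5 az 124.3 z 236.0 roll -1.576 pit -0.005 yaw 0.534  Ft -0.23 Fr -0.50 Fz -0.2 op 0.003
[550.79331369 -87.63540565 235.96522385] [ 0.47023588 -0.28885671 -0.19152302]
```

View pics/w17c.png

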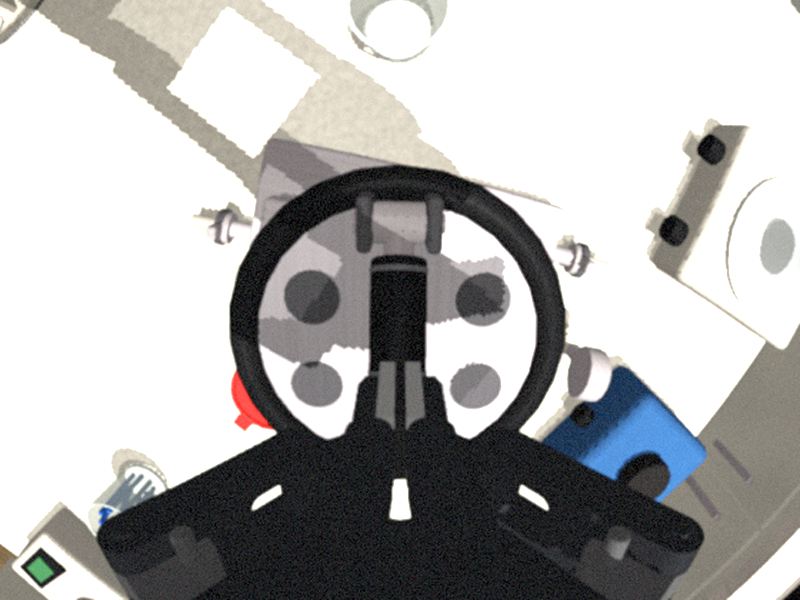

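```bash
python3 -m crank '[[0,0,0,0,0.7,0,-1],[0,0,0,0,0.7,0,-1],[0,0,0,0,0.5,0,-1],[0,0,0,0,0.3,0,-1],[0,0,0,0,0.3,0,-1],[0,0,0,0,0.3,0,-1],[0,0,0,0,0.3,0,-1],[0,0,0,0,0.3,0,-1],[0,0,0,0,0.3,0,-1],[0,0,0,0,0.3,0,-1]]' 25;python3 plan.py 1 1|head -1
```

```text
clock: 30.47
eef_pos: [561.8, -83.2, 206.0]
tcp_rot: [-1.581, -0.03, 0.53]
contact_force: [2.3, 6.1, 5.9]
opening: 0.002
t 30.47 r 14.1 az 68.9 z 206.0 roll -1.581 pit -0.030 yaw 0.530  Ft 0.05 Fr 6.48 Fz 5.9 op 0.002
```

```bash
python3 -m crank '[[0,0,0,-0.1,-0.7,0,-1],[0,0,0.8,-0.3,-1,0,-1],[0,0,0.8,-0.3,-1,0,-0.2],[0,0,0,-0.3,-0.5,0,0.1],[0,0,0,-0.1,0,0,0.1],[0,0,0,0,0,0,0.1],[0,0,0,0,0,0,0.1],[0,0,0,0,0,0,0.1],[0,0,0,0,0,0,0.1],[0,0,0,0,0,0,0.1]]' 40;python3 plan.py 1 1|head -1
python3 - <<'E'
from h import *
s=r.sense();print(s["eef_pos"],s["contact_force"])
im=cams.grab_frame("wrist");a=cv2.resize(im,(800,600),interpolation=cv2.INTER_CUBIC);cv2.imwrite("pics/w18c.png",cv2.convertScaleAbs(a,alpha=1.6))
E
```

```text
clock: 31.3
eef_pos: [549.1, -87.7, 236.3]
tcp_rot: [-1.576, 0.0, 0.53]
contact_force: [-0.6, 0.2, 0.7]
opening: 0.555
t 31.30 r 11.5 az 131.3 z 236.3 roll -1.576 pit 0.000 yaw 0.530  Ft 0.36 Fr 0.58 Fz 0.7 op 0.555
[549.120528   -87.68332424 236.25225311] [-0.64755832  0.19820222  0.7421721 ]
```

View pics/w18c.png

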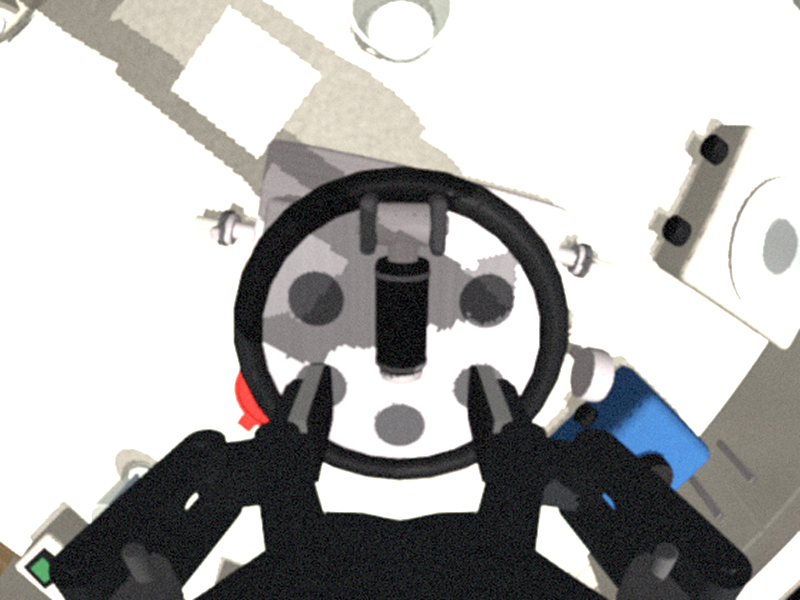

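```bash
cat >> h.py <<'E'
def wproj(s,p):
    i=cams.camera_info("wrist");K=i["intrinsics"];H=i["hand_eye"]
    q=H[:3,:3].T@(toolR(s).T@(np.asarray(p)-s["eef_pos"])-H[:3,3])
    d=np.array([q[0],-q[1],-q[2]]);t=np.arctan2(np.hypot(d[0],d[1]),d[2]);n=np.hypot(d[0],d[1])
    return K[0,2]+K[0,0]*t*d[0]/n,K[1,2]+K[0,0]*t*d[1]/n
E
python3 - <<'E'
from h import *
s=r.sense();a=np.radians(119);H=np.array([555.8,-96.2,187.2])
u=np.array([np.cos(a),np.sin(a),0]);P=H+60*u;c=np.cross([0,0,1],u)
f=lambda p:tuple(np.round(np.array(wproj(s,p))/.7,0))
print("pin",f(P),"cheek tops",f(P+16.5*c+[0,0,8]),f(P-16.5*c+[0,0,8]),"hubweb",f(H-[0,0,18]),"far rim",f(H+80*u-[0,0,12]),"near rim",f(H-80*u-[0,0,12]))
for th in(0,.1,.2,.3):
    d=-u*np.cos(th)+np.array([0,0,1])*np.sin(th)
    print(th,"s0",f(P+14.5*d),"s1",f(P+61.5*d),"tip",f(P+65*d), "width s1",f(P+61.5*d+11*c),f(P+61.5*d-11*c))
E
```

```text
pin (np.float64(407.0), np.float64(226.0)) cheek tops (np.float64(364.0), np.float64(228.0)) (np.float64(451.0), np.float64(231.0)) hubweb (np.float64(403.0), np.float64(347.0)) far rim (np.float64(408.0), np.float64(173.0)) near rim (np.float64(399.0), np.float64(484.0))
0 s0 (np.float64(406.0), np.float64(262.0)) s1 (np.float64(403.0), np.float64(367.0)) tip (np.float64(403.0), np.float64(374.0)) width s1 (np.float64(378.0), np.float64(366.0)) (np.float64(428.0), np.float64(368.0))
0.1 s0 (np.float64(406.0), np.float64(262.0)) s1 (np.float64(403.0), np.float64(373.0)) tip (np.float64(403.0), np.float64(381.0)) width s1 (np.float64(377.0), np.float64(372.0)) (np.float64(429.0), np.float64(374.0))
0.2 s0 (np.float64(406.0), np.float64(263.0)) s1 (np.float64(403.0), np.float64(378.0)) tip (np.float64(403.0), np.float64(386.0)) width s1 (np.float64(376.0), np.float64(377.0)) (np.float64(430.0), np.float64(378.0))
0.3 s0 (np.float64(406.0), np.float64(263.0)) s1 (np.float64(404.0), np.float64(382.0)) tip (np.float64(403.0), np.float64(390.0)) width s1 (np.float64(376.0), np.float64(381.0)) (np.float64(431.0), np.float64(382.0))
```

```bash
python3 -m crank '[[0,0,0,0,0.8,-0.1,0.1],[0,0,0,0,1,-0.1,0.1],[0,0,0,0,1,0,0.1],[0,0,0,0,0.9,0,0.1],[0,0,0,0,0.5,0,0.1],[0,0,0,0,0.1,0,0.1],[0,0,0,0,0,0,-0.6],[0,0,0,0,0,0,-0.6],[0,0,0,0,0,0,-0.6],[0,0,0,0,0,0,-0.6]]' 40;python3 plan.py 1 1|head -1
```

```text
clock: 32.18
eef_pos: [550.2, -89.1, 186.6]
tcp_rot: [-1.574, 0.001, 0.53]
contact_force: [-0.5, -0.1, -3.1]
opening: 0.241
t 32.18 r 9.7 az 131.9 z 186.6 roll -1.574 pit 0.001 yaw 0.530  Ft 0.44 Fr 0.25 Fz -3.1 op 0.241
```

```bash
python3 -m crank '[[0,0,0,0,0,0,-0.6],[0,0,0,0,0,0,-0.6],[0,0,0,0,0.2,0,-0.6],[0,0,0,0,0.2,0,-0.6],[0,0,0,0,0.2,0,-0.6],[0,0,0,0,0.2,0,-0.6],[0,0,0,0,0.2,0,-0.6],[0,0,0,0,0.2,0,-0.6],[0,0,0,0,0.2,0,-0.6],[0,0,0,0,0.2,0,-0.6]]' 40;python3 plan.py 1 1|head -1
```

```text
clock: 33.02
eef_pos: [550.5, -89.0, 185.2]
tcp_rot: [-1.577, -0.002, 0.532]
contact_force: [-7.6, 2.9, 18.9]
opening: 0.246
t 33.02 r 9.6 az 130.7 z 185.2 roll -1.577 pit -0.002 yaw 0.532  Ft 3.85 Fr 7.10 Fz 18.9 op 0.246
```

```bash
python3 -m crank '[[0,0,0,0,0,0,-0.6],[0,0,0,0,0,0,-0.4],[0,0,0,0,0,0,0.1],[0,0,0,0,0,0,0.1],[0,0,0,0,0,0,0.1],[0,0,0,0,-0.8,0,0.1],[0,0,0,0,-1.2,0,0.1],[0,0,0,0,-1.5,0,0.1],[0,0,0,0,-1.2,0,0.1],[0,0,0,0,0,0,0.1]]' 40
python3 - <<'E'
from h import *
s=r.sense();print(s["eef_pos"],s["contact_force"])
im=cams.grab_frame("wrist");a=cv2.resize(im,(800,600),interpolation=cv2.INTER_CUBIC);cv2.imwrite("pics/w19c.png",cv2.convertScaleAbs(a,alpha=1.6))
u=np.array([np.cos(np.radians(119)),np.sin(np.radians(119)),0]);H=np.array([555.8,-96.2,187.2]);P=H+60*u
f=lambda p:tuple(np.round(np.array(wproj(s,p))/.7,0))
for th in(0,.1,.2):
    d=-u*np.cos(th)+np.array([0,0,1])*np.sin(th)
    print(th,"s0",f(P+14.5*d),"s1",f(P+61.5*d),"tip",f(P+65*d),"pin",f(P),"hub",f(H-[0,0,18]))
E
```

```text
clock: 33.85
eef_pos: [550.0, -89.4, 237.9]
tcp_rot: [-1.578, -0.002, 0.531]
contact_force: [0.3, -1.0, 0.8]
opening: 0.549
[549.97568106 -89.35943154 237.89293937] [ 0.3420957  -1.03836     0.81583915]
0 s0 (np.float64(406.0), np.float64(256.0)) s1 (np.float64(403.0), np.float64(361.0)) tip (np.float64(403.0), np.float64(368.0)) pin (np.float64(407.0), np.float64(220.0)) hub (np.float64(403.0), np.float64(341.0))
0.1 s0 (np.float64(406.0), np.float64(256.0)) s1 (np.float64(403.0), np.float64(367.0)) tip (np.float64(403.0), np.float64(375.0)) pin (np.float64(407.0), np.float64(220.0)) hub (np.float64(403.0), np.float64(341.0))
0.2 s0 (np.float64(406.0), np.float64(257.0)) s1 (np.float64(403.0), np.float64(372.0)) tip (np.float64(403.0), np.float64(380.0)) pin (np.float64(407.0), np.float64(220.0)) hub (np.float64(403.0), np.float64(341.0))
```

View pics/w19c.png

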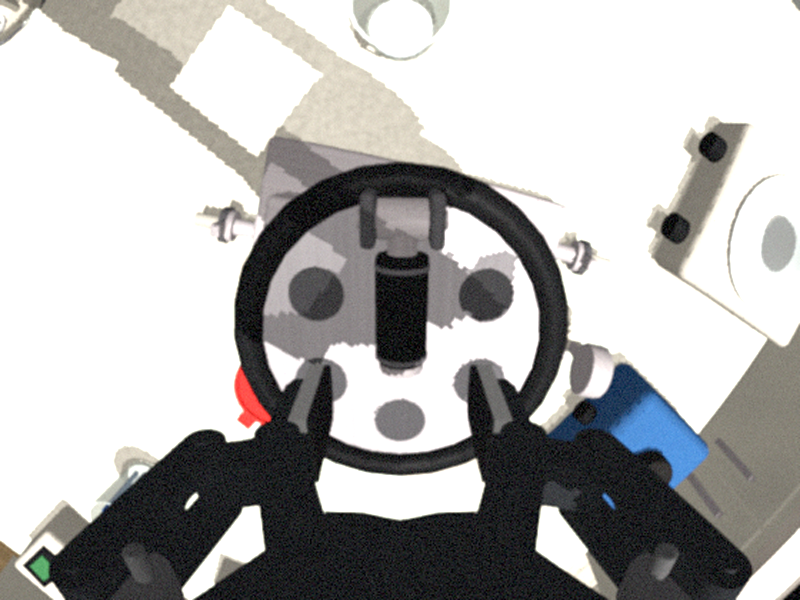

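```bash
python3 -m crank '[[0,0,0,0,-2,0,0.1],[0,0,0,0,-2,0,0.1],[0,0,0,0,-2,0,0.1],[0,0,0,0,-2,0,0.1],[0,0,0,0,-2,0,0.1],[0,0,0,0,0,0,0.1],[0,0,0,0,0,0,0.1],[0,0,0,0,0,0,0.1],[0,0,0,0,0,0,0.1],[0,0,0,0,0,0,0.1]]' 40
python3 - <<'E'
from h import *
im=cams.grab_frame("side");cv2.imwrite("pics/d20.png",im)
a=cv2.resize(im[200:320,240:400],(800,600),interpolation=cv2.INTER_CUBIC);cv2.imwrite("pics/d20c.png",cv2.convertScaleAbs(a,alpha=1.6))
E
```

```text
clock: 34.73
eef_pos: [546.4, -88.4, 336.2]
tcp_rot: [-1.572, 0.005, 0.531]
contact_force: [0.1, 0.2, 1.2]
opening: 0.547
```

View pics/d20.png

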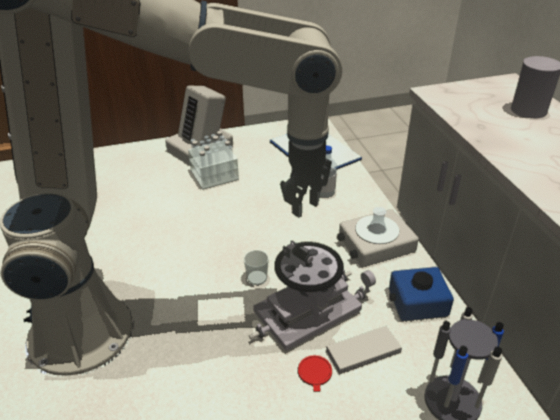

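View pics/d20c.png

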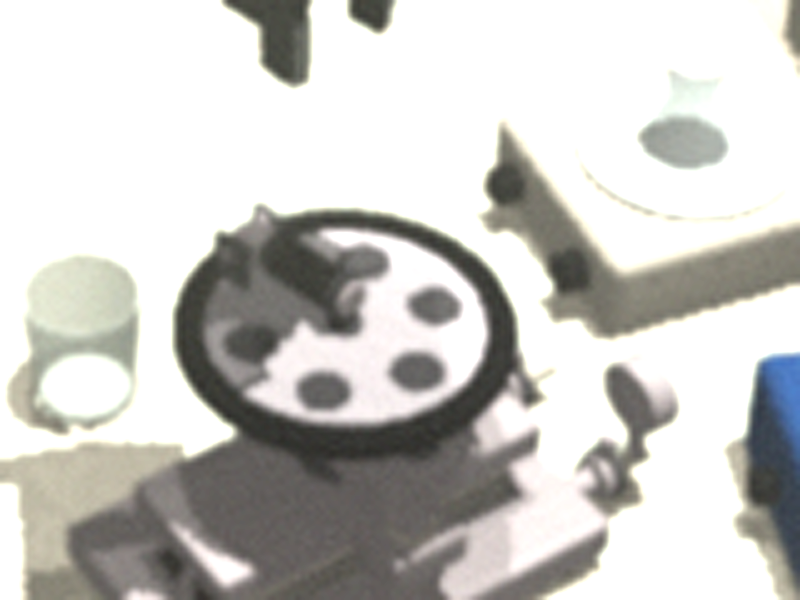

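```bash
python3 -c "
from rig import order
print(order.sign_off())"
```

```text
the job is handed in; nothing more can be done
None
```

The cassette is clamped, the handle is folded flat, and the job is handed in at about 35 s of the 72 s allowed. No verdict was reported.

- **Swing-out:** I swung the handle out to its stop in three pushes. The sleeve slipped in the pads on the first one, so I re-gripped it.
- **Clamping:** I cranked about 1.65 turns clockwise. Free turning took about 7.5 N, and I stopped at 11.55 N, about 4 N above it.
- **Fold-down:** I folded the handle back with the sleeve gripped. A first press with the fingers shut slid off the round sleeve, so I gripped it again and pressed. It took 19 N with almost no movement, which I read as the stop.

**Last checks:**
- In the wrist view the end of the sleeve is where it should be for a flat handle.
- The wheel's holes are in the same places in the side view as before the fold, so the wheel did not turn.
- The rack, beaker, lid and spare cassette look unmoved in the side view. I judged this by eye and did not measure it.
- The gripper is clear, about 140 mm above the folded handle.

**Limits and disagreements:**
- The clamping force is inferred from the pull on the handle, not measured directly.
- Hub position estimates from the fixed cameras, the wrist camera and a circle fitted to the crank path differed by 2 to 5 mm. I used the fitted circle for the last part of the cranking.

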